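# Match a pattern wheel to the master gear on a stationery counter

## Robot

A 6-joint arm with a two-finger parallel gripper is mounted at the origin on the work surface. World frame = base frame: x ahead of the robot, y to its left, z up, the work surface at z = 0. Lengths are in mm, angles in rad, forces in N, time in s.
With the tool pointing down it reaches from about 275 to 1000 mm from the base axis. Payload 8.4 kg.
Tool frame: the origin (TCP) lies at the very end of the fingers, on their centre line; the grasp point (between the pads) lies 19 mm behind it; z points along the fingers, y is the direction in which the jaws open and shut (so a half turn about z gives the same grasp; the last joint's range is limited). The gripper opens to 85 mm and grips with 20 to 120 N. Pads are 22 mm wide; open, the fingers measure 114 mm over their backs; the gripper's body (76 mm by 85 mm) begins 54 mm behind the grasp point. The pads swing forward as they close: fully open they stand 13 mm farther back than shut.
Start: joints at [-1.125, 0.353, 1.633, -0, 1.155, -0.002], TCP at [270.613, -563.379, 194.781] pointing down, gripper open.
Joint ranges: [-2.63, 2.63], [-0.92, 2.1], [0.06, 2.66], [-1.3, 4.44], [0, 2.69], [-3.02, 3.02]. Speed limits (rad/s): [2.22, 2.22, 2.79, 3.14, 3.14, 3.14].

## Interface

Orientations are given as [roll, pitch, yaw] about the fixed x, y, z axes, in that order (R = Rz(yaw) Ry(pitch) Rx(roll)).
In Python, from rig import sense, grab_frame, sign_off, masks_of gives the robot as it stands. The module is installed in compiled form; this text tells all that it offers.
- The arm moves only by the shell command python3 -m inch 'ROWS' [FORCE]. ROWS is JSON, a list of rows, each an object of numbers: "gripper": the finger opening in m, from 0 to 0.0854; "tx", "ty", "tz": the shift along the tool's x, y, z in m; "spin": the turn about the tool's z in degrees. In form: [{"gripper": .., "tx": .., "ty": .., "tz": .., "spin": ..}, ...]. A call has exactly 8 rows; each row shifts and turns the commanded pose from where the row before left it, along the tool's axes as they then stand; what a row does not reach is not made up. A row lasts 1/10 s, in which the tool goes at most 50 mm and 8.59 degrees, less where a joint would pass 70% of its speed; a pose out of reach is approached as far as the arm can. A call is refused whole if a number of a shift passes 0.05 or a number of a turn 8.59, either way. A call with a gripper value outside its range is refused whole. The fingers move at their own pace and stop on an object; FORCE is the grip in N (left out, the last holds). Time passes only in rows, so rows that do not move let the fingers close, or fill a call up. It gives the time, the measured TCP pose, the force and the opening at its end, in the units of the state.
- sense(): the state, without advancing time (a new reading comes with each control period).
- grab_frame(name): name is "scene" or "top"; returns a dict with "pixels" (400x640x3 uint8, red, green, blue), "K" (3x3 intrinsics, pixels), "extrinsics" (4x4, takes a point from camera to world coordinates). Camera axes: x right, y down, z forward; pixel columns grow to the right and rows downward; lengths in mm; the calibration is good to about 2 mm. A picture is of the moment at which its call begins. There is no depth.
- sign_off(): hands the job in, once; it reports no verdict.
Trained networks look in the newest picture that a camera, given by its name, has taken for a name from the list of things; names that differ only in an ending like _2 or _b are one class to them, and where a whole thing is asked for, a point or a joint stands for the part that bears it (a point fixed in the world has none). Each returns a list of dicts, best first, with "conf" (0 to 1); they miss things now and then, are a little off and sometimes report something else, mostly with a low value. They report only what shows in the picture. A call takes as long as a camera call. They do not tell look-alikes from the thing itself.
- masks_of(camera, target): "pixels" (400x640 bool, what is visible of it) and "centre" ([row, column] in pixels, amid what is visible of it).
The state is a dict: "clock": time; "qpos": joint angles; "qvel": joint speeds; "joint_efforts": joint torques, N m; "eef_pos": TCP position; "tcp_rot": TCP orientation; "contact_force": force on the tool from outside, world axes, zero at the start; "wrist_torque": the same for the moment, N m; "opening": opening from 0.0 (shut) to 1.0 (fully open).
Only numpy, scipy, OpenCV 4.12 (cv2) and the standard library are available. Lean on these libraries where they do the work, as an engineer would, in place of code of your own. Each camera call takes 0.05 s, during which the arm holds its last target.

## Task

Of the three pattern wheels, sort out the one with as many teeth as the red master gear: stand it upright on its gear on the open counter and let go, then take it again, bring its teeth gently into full mesh with the master without forcing them, and turn the master through the wheel alone until its white pointer stands on the green mark. Then stand the wheel upright in the green tray and let go, with the pointer still on the mark; never touch the master with the gripper, and leave the other wheels and everything else where they are.

Things in the scene. Friction and masses are not known exactly. Their poses are not given: they have to be found in the camera images.
- wheel_ten_mid (a point): pattern wheel lying aslant in a white cradle: yellow spur gear with 10 teeth, tip diameter 70, root diameter 54, 18 mm thick, on the low end of a blue square grip bar 18 x 18 mm; 120 mm long over all, about 150 g. Point on its axis, half-way, 60 mm from the gear's flat underside. z: along the bar, gear to free end; x, y: square to the bar's flats. At the start z rises 30 deg above level
- wheel_ten_gear (a point): same wheel: point on its axis at half the gear's thickness, 9 mm from its flat underside, axes the same. Teeth 8 mm high, tapering to flat ends 6.5 mm wide. It has the toothing of the master and alone meshes with it. In the cradle a flat of the bar faces up; the bar is clear of it from 60 mm above the gear underside up; lift it out square to the bar (straight up the gear catches the cradle). Stood on its gear it stands firmly
- wheel_seven_mid (a point): pattern wheel like wheel_ten, in its own cradle, but with 7 broad teeth, so it does not mesh with the master; same sizes, point and axes. The three cradles stand in a row at the left, ahead of the robot; a wheel lying there reaches 108 mm above the counter. The counter straight ahead of the robot, 0.42 to 0.5 m from its base axis, is bare
- wheel_fourteen_mid (a point): pattern wheel like wheel_ten, in its own cradle, but with 14 closely spaced teeth, so it does not mesh with the master; same sizes, point and axes
- stand_axis (a point): test stand: point on the upright axis of the red 10-tooth master gear (tip diameter 70, root 54, 18 mm thick) at half its thickness, 13 mm above the counter. A base plate (60 mm wide, 4 mm high) and an upright green mark (34 mm high, 62 mm from the axis) lie on this frame's +x side; on its -x side the counter is bare, and there a wheel held upright just over the counter can be brought into mesh
- master (a joint): angle of the white pointer on top of the master (29 mm above the counter), rad: 0 on the green mark, positive anticlockwise from above; starts clockwise of it. Light drag (0.1 N m), stays where left. The gear is clamped under it at an unknown angle: where the teeth are must be felt or seen. In full mesh the axes are 62 to 64 mm apart; tip on tip 70, where teeth stick until one gear is turned a little
- tray_green_in (a point): green tray: middle of the inner floor, 4 mm above the counter. Outside 120 x 120 mm, walls 4 mm thick and 22 mm high, x and y along its sides
- tray_red_in (a point): orange tray of the same shape, not to be used: middle of the inner floor
- stapler: red and black stapler, 150 mm long, 47 mm high; bystander, origin at the centre of its underside
- notebooks: pile of three notebooks, 150 x 110 mm, 31 mm high; bystander, origin at the centre of its underside
- calculator: grey calculator, 140 x 80 mm; bystander, origin at the centre of its underside
- glue: white glue bottle, diameter 40, 110 mm high; bystander, origin at the centre of its underside
Mind the look-alikes: they are no part of the job. What is shaped like the part that bears wheel_ten_mid but purple is not meant. Leave any purple look-alike of the part that bears tray_green_in alone.

How it is judged (in metres and radians):
On the way, in this order (a step that is already met when the one before it is completed fails the run):
1. the ten-tooth wheel stands upright on the open counter, let go (angle between wheel_ten_gear's own z axis and vertical below 0.1 rad and contact force between the fingers and wheel_ten below 0.05 N and linear speed of wheel_ten below 0.02 m/s and height (world z) of wheel_ten_gear between 0.006 and 0.0115 m), for 0.2 s.
2. its gear is in full mesh with the master (axes within 66.5 mm, gears level with each other) (horizontal distance between wheel_ten_gear and stand_axis below 0.0665 m and z of wheel_ten_gear in the frame of stand_axis between -0.011 and 0.011 m and angle between wheel_ten_gear's own z axis and vertical below 0.15 rad), for 0.1 s.
3. with the wheel in mesh, the pointer is on the mark (within 0.17 rad) (all of step 2 and value of joint master between -0.17 and 0.17 rad), for 0.2 s.
At the end, for the whole second after the job is handed in: The ten-tooth wheel stands upright (within 0.1 rad), released and at rest on the floor of the green tray (its axis within 40 mm of the tray's middle), the pointer is within 0.2 rad of the green mark, the other two wheels are within 30 mm and the other things within 40 mm of where they began (angle between wheel_ten_gear's own z axis and vertical below 0.1 rad and contact force between the fingers and wheel_ten below 0.05 N and horizontal distance between wheel_ten_gear and tray_green_in below 0.04 m and z of wheel_ten_gear in the frame of tray_green_in below 0.013 m and linear speed of wheel_ten below 0.02 m/s and value of joint master between -0.2 and 0.2 rad and distance of each of wheel_seven_mid, wheel_fourteen_mid from where it was at the start of the episode below 0.03 m and distance of each of stapler, notebooks, calculator, glue from where it was at the start of the episode below 0.04 m); the robot touches nothing.
It fails at once if the robot touches the master gear or its pointer (contact force between any of the fingers, the arm and master above 0.5 N).
It fails at once if the teeth are forced: the wheel presses on the master with more than 25 N (contact force between wheel_ten and master above 25 N).
It also fails if it takes over 64 s, if anything falls off the work surface, if the arm or the gripper's body presses on something with over 40 N, if the wrist force passes 120 N, or if a joint passes its speed limit or range.

## Working session

There is one attempt and no reset: what is moved stays moved. The work goes in short steps, Python scripts to look and compute and a shell command to move; the robot and the scene stay as the last step left them, time stands still between calls to the robot, and variables do not carry over. Pictures are saved under pics/ and viewed, and the job is handed in when it is done.

```bash
mkdir -p pics
python3 - <<'E'
from rig import *
import cv2
s=sense();print(s)
for n in("scene","top"):
    f=grab_frame(n);cv2.imwrite(f"pics/{n}0.png",f["pixels"][:,:,::-1]);print(n,f["K"],f["extrinsics"])
E
```

```text
{'clock': 0.0, 'qpos': array([-1.12539205e+00,  3.53690454e-01,  1.63416258e+00,  1.55459007e-06,
        1.15520227e+00, -2.38532405e-03]), 'qvel': array([ 0.00050423, -0.00128482, -0.00128899, -0.00040935, -0.00107306,
       -0.00114378]), 'joint_efforts': array([-1.16462135e-03, -6.05257416e+01, -3.42063403e+01, -7.06985020e-05,
        9.58168617e-03,  1.32217458e-06]), 'eef_pos': array([ 270.3806299 , -562.87842344,  194.02313551]), 'tcp_rot': array([-3.14013002e+00, -4.91021270e-06,  4.47788966e-01]), 'contact_force': array([-0.07048034,  0.91440886,  0.00386111]), 'wrist_torque': array([-0.0164166 , -0.0031994 , -0.02835569]), 'opening': 1.0044131197876796}
scene [[392.81634996   0.         316.46886757]
 [  0.         392.81634996 195.12916763]
 [  0.           0.           1.        ]] [[-8.30930754e-01  3.02884007e-01 -4.66706931e-01  1.04071740e+03]
 [ 5.56087130e-01  4.79133529e-01 -6.79115723e-01  6.94814799e+02]
 [ 1.79216475e-02 -8.23827858e-01 -5.66556683e-01  6.93888275e+02]
 [ 0.00000000e+00  0.00000000e+00  0.00000000e+00  1.00000000e+00]]
top [[383.28829435   0.         314.25045661]
 [  0.         383.28829435 203.0448919 ]
 [  0.           0.           1.        ]] [[ 2.64180295e-02 -9.96116603e-01  8.39869140e-02  4.19144077e+02]
 [-9.99648427e-01 -2.65145478e-02 -3.38101073e-05 -2.39677799e+01]
 [ 2.26055385e-03 -8.39564933e-02 -9.96466857e-01  1.14667316e+03]
 [ 0.00000000e+00  0.00000000e+00  0.00000000e+00  1.00000000e+00]]
```

View pics/scene0.png

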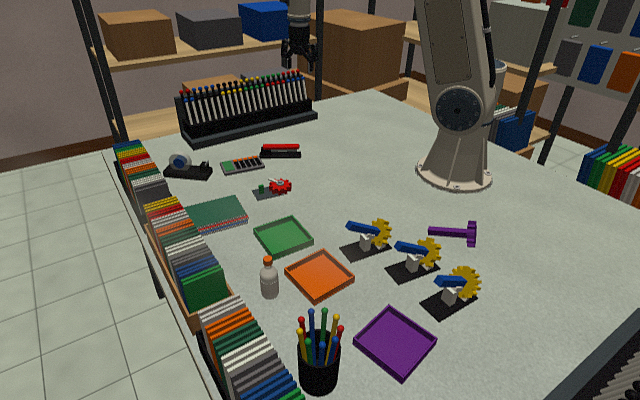

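View pics/top0.png

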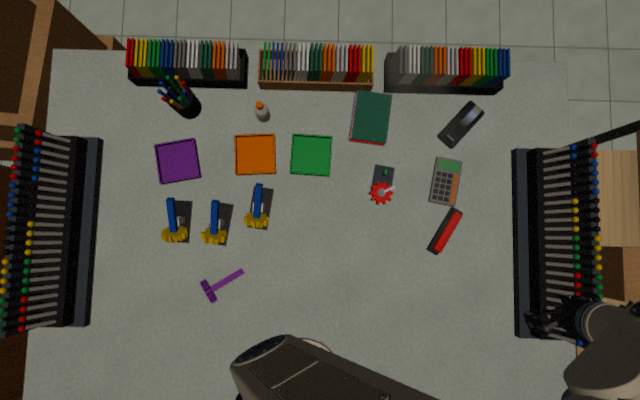

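The two pictures show three yellow wheels: scene (380,235), (428,252), (465,282); top (257,205), (214,222), (174,220). The master is at top (381,192) and the green tray at top (311,155). Next I'll take close crops.

Run:
```python
import cv2,numpy as np
a=cv2.imread("pics/scene0.png");t=cv2.imread("pics/top0.png")
c=cv2.resize(a[205:325,335:495],None,fx=5,fy=5,interpolation=cv2.INTER_CUBIC);cv2.imwrite("pics/c1.png",c)
c=cv2.resize(t[175:255,150:290],None,fx=5.6,fy=5.6,interpolation=cv2.INTER_CUBIC);cv2.imwrite("pics/c2.png",c)
c1=cv2.resize(t[155:215,350:420],(560,480),interpolation=cv2.INTER_CUBIC);cv2.imwrite("pics/c3.png",c1)
c1=cv2.resize(a[170:200,245:300],(770,420),interpolation=cv2.INTER_CUBIC);cv2.imwrite("pics/c4.png",c1)
```

```text
(no output)
```

View pics/c1.png

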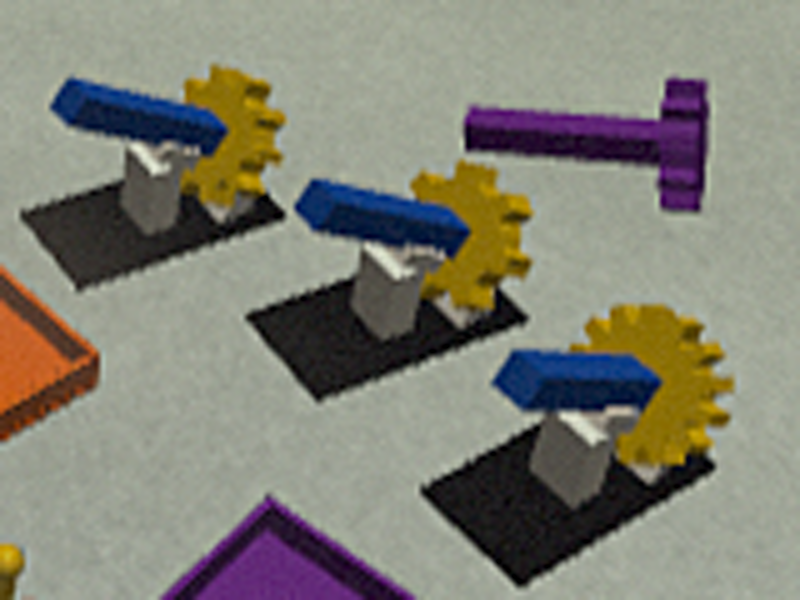

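View pics/c2.png

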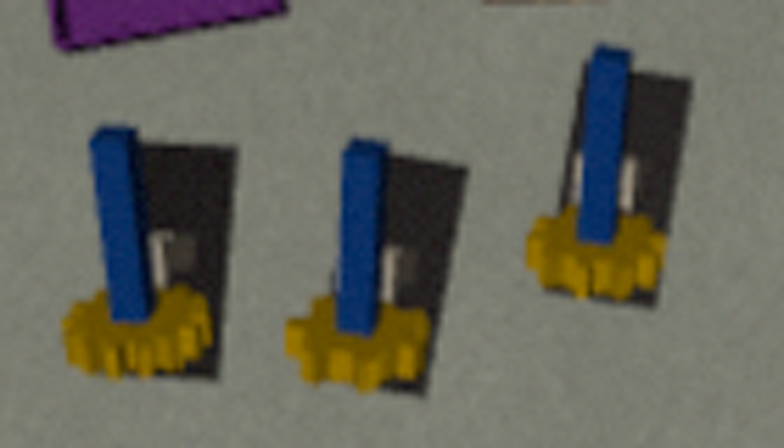

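View pics/c3.png

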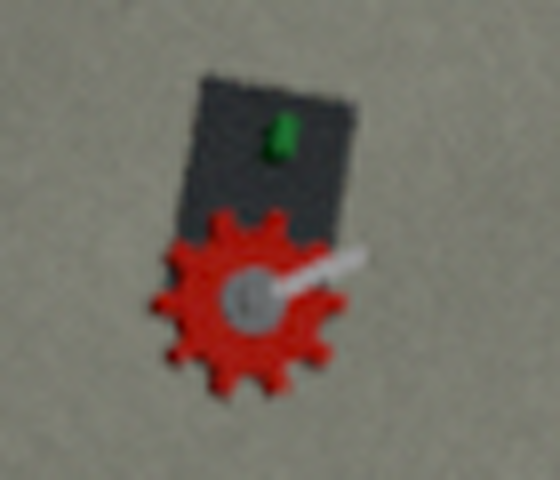

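View pics/c4.png

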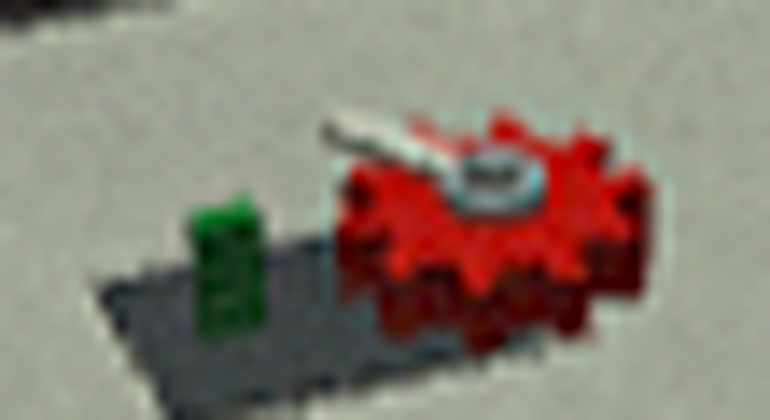

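The crops read as follows:

- **Wheel at scene (380,235) / top (257,205):** narrow, medium tooth spacing, so it looks like 10 teeth.
- **Wheel at scene (428,252) / top (214,222):** broad, widely spaced teeth, about 7.
- **Wheel at scene (465,282) / top (174,220):** dense teeth, 14.
- **Other candidate:** the purple look-alike at scene (455,232) / top (222,284), which isn't meant.

I'll check the choice by fitting geometry and projecting the teeth.

```bash
cat > h.py <<'E'
import numpy as np,cv2
from scipy.optimize import least_squares
def proj(f,P):
    P=np.atleast_2d(P); T=np.linalg.inv(f["extrinsics"]); c=P@T[:3,:3].T+T[:3,3]
    p=c@f["K"].T; return p[:,:2]/p[:,2:]
def ray(f,uv,z):
    d=f["extrinsics"][:3,:3]@(np.linalg.inv(f["K"])@[uv[0],uv[1],1.]); o=f["extrinsics"][:3,3]
    return o+d*(z-o[2])/d[2]
def wheelR(psi,tilt=np.pi/6,roll=0):
    z=np.array([np.cos(tilt)*np.cos(psi),np.cos(tilt)*np.sin(psi),np.sin(tilt)])
    x=np.array([-np.sin(psi),np.cos(psi),0]); y=np.cross(z,x); return np.c_[x,y,z]
E
python3 - <<'E'
from rig import *
from h import *
import pickle
F={}
for n in("scene","top"):
    f=grab_frame(n);F[n]=f
    for t in["wheel_ten_mid","wheel_seven_mid","wheel_fourteen_mid","master","tray_green_in"]:
        r=masks_of(n,t)
        for q in r: print(n,t,round(q["conf"],2),np.round(q["centre"]),q["pixels"].sum())
        F[n,t]=r
pickle.dump(F,open("F.pkl","wb"))
E
```

```text
scene wheel_ten_mid 0.73 [229. 376.] 613
scene wheel_ten_mid 0.73 [230. 460.] 599
scene wheel_seven_mid 0.6 [250. 421.] 672
scene wheel_fourteen_mid 0.79 [281. 463.] 888
scene wheel_fourteen_mid 0.25 [278. 318.] 2369
scene master 0.5 [186. 276.] 270
scene tray_green_in 0.98 [236. 282.] 1630
scene tray_green_in 0.94 [345. 394.] 3658
top wheel_ten_mid 0.78 [216. 257.] 462
top wheel_ten_mid 0.6 [284. 216.] 397
top wheel_seven_mid 0.68 [230. 214.] 546
top wheel_fourteen_mid 0.61 [228. 169.] 639
top master 0.78 [192. 380.] 351
top tray_green_in 0.96 [154. 312.] 1620
top tray_green_in 0.62 [161. 179.] 1737
top tray_green_in 0.43 [229. 172.] 618
```

```bash
cat > fitw.py <<'E'
from h import *
import pickle
from scipy.optimize import minimize
F=pickle.load(open("F.pkl","rb"))
S=4
def gear(n,ph,ro=35,ri=27,w=6.5):
    a=[]
    for k in range(n):
        t=2*np.pi*k/n+ph; c=np.array([np.cos(t),np.sin(t)]); s=np.array([-c[1],c[0]])
        b=w/2+1.5
        a+= [ri*c-b*s, ro*c-w/2*s, ro*c+w/2*s, ri*c+b*s]
    return np.array(a)
def pts(p,n=10,ph=0):
    R=wheelR(p[2]); m=np.array([p[0],p[1],p[3]])
    bar=np.array([[x,y,z] for x in(-9,9) for y in(-9,9) for z in(-42,60)],float)@R.T+m
    g=gear(n,ph); G=np.vstack([np.c_[g,np.full(len(g),z)] for z in(-60,-42)])@R.T+m
    return bar,G
def soft(f,poly,sh):
    im=np.zeros((sh[1]*S,sh[0]*S),np.uint8)
    for q in poly: cv2.fillPoly(im,[np.round(((q-np.array(sh[2:]))+0.5)*S*16-8).astype(np.int32)],255,shift=4)
    return cv2.resize(im,(sh[0],sh[1]),interpolation=cv2.INTER_AREA)/255.
win={"scene":(100,80,330,200),"top":(70,80,225,165)}
obs={}
for n in win:
    f=F[n]; w,h,x0,y0=win[n]; I=f["pixels"][y0:y0+h,x0:x0+w].astype(float)
    mm=F[n,"wheel_ten_mid"][0]["pixels"][y0:y0+h,x0:x0+w]; mm=cv2.dilate(mm.astype(np.uint8),np.ones((7,7)))>0
    hsv=cv2.cvtColor(f["pixels"],cv2.COLOR_RGB2HSV)[y0:y0+h,x0:x0+w]
    blue=(hsv[...,0]>100)&(hsv[...,0]<125)&(hsv[...,1]>130)&(hsv[...,2]>50)&mm
    yel=(hsv[...,0]>17)&(hsv[...,0]<32)&(hsv[...,1]>150)&(hsv[...,2]>60)&mm
    obs[n]=(cv2.GaussianBlur(blue.astype(float),(0,0),.7),cv2.GaussianBlur((blue|yel).astype(float),(0,0),.7),blue.sum(),yel.sum())
def cost(p,n=10,ph=0):
    c=0
    b,G=pts(p,n,ph)
    for k in win:
        f=F[k]; sh=win[k]
        hb=cv2.convexHull(proj(f,b).astype(np.float32))[:,0]
        pg=proj(f,G); N=len(pg)//2
        polys=[pg[:N],pg[N:]]+[np.array([pg[i],pg[(i+1)%N],pg[N+(i+1)%N],pg[N+i]]) for i in range(N)]
        mb=cv2.GaussianBlur(soft(f,[hb],sh),(0,0),.7)
        mu=np.zeros_like(mb)
        for q in polys: mu=np.maximum(mu,soft(f,[q],sh))
        mu=np.maximum(soft(f,[hb],sh),mu); mu=cv2.GaussianBlur(mu,(0,0),.7)
        c+=((mb-obs[k][0])**2).sum()+((mu-obs[k][1])**2).sum()
    return c
if __name__=="__main__":
    print([(k,obs[k][2:]) for k in obs])
    p0=np.array([*ray(F["top"],(257,200),70)[:2],0.1,70.])
    print(p0)
    best=None
    for psi in(-.2,0,.2):
        q=p0.copy();q[2]=psi
        r=minimize(cost,q,args=(10,0.1),method="Nelder-Mead",options=dict(initial_simplex=q+np.vstack([np.zeros(4),np.diag([15,15,.2,5])]),maxiter=160))
        print(r.fun,np.round(r.x,3))
        if best is None or r.fun<best.fun: best=r
    for n in(7,10,14):
        cs=[(cost(best.x,n,ph),round(ph,3)) for ph in np.arange(0,2*np.pi/n,0.05)]
        print(n,min(cs))
    m=min([(cost(best.x,10,ph),ph) for ph in np.arange(0,2*np.pi/10,0.05)])
    q=best.x
    r=minimize(cost,q,args=(10,m[1]),method="Nelder-Mead",options=dict(initial_simplex=q+np.vstack([np.zeros(4),np.diag([4,4,.05,3])]),maxiter=160))
    print(r.fun,np.round(r.x,3),m); 
    b,G=pts(r.x,10,m[1])
    for k in win:
        im=F[k]["pixels"][:,:,::-1].copy(); w,h,x0,y0=win[k]
        im=cv2.resize(im[y0:y0+h,x0:x0+w],None,fx=6,fy=6,interpolation=cv2.INTER_CUBIC)
        for P in(proj(F[k],b),proj(F[k],G)):
            for u in P: cv2.circle(im,tuple(int(v) for v in (u-[x0,y0]+.5)*6),2,(255,0,255),-1)
        cv2.imwrite(f"pics/fit_{k}.png",im)
E
python3 fitw.py
```

```text
[('scene', (np.int64(266), np.int64(341))), ('top', (np.int64(226), np.int64(279)))]
[5.14209213e+02 1.37609120e+02 1.00000000e-01 7.00000000e+01]
133.00503577458298 [ 5.05455e+02  1.36461e+02 -8.20000e-02  7.11630e+01]
140.2448213571481 [ 5.05304e+02  1.36004e+02 -7.30000e-02  7.13560e+01]
133.99553074537835 [ 5.04391e+02  1.36659e+02 -1.08000e-01  7.04680e+01]
7 (np.float64(133.45845106498467), np.float64(0.35))
10 (np.float64(117.08537698460412), np.float64(0.25))
14 (np.float64(138.86855721108657), np.float64(0.2))
114.00948100608156 [ 5.05452e+02  1.36771e+02 -9.50000e-02  7.09560e+01] (np.float64(117.08537698460412), np.float64(0.25))
```

View pics/fit_scene.png

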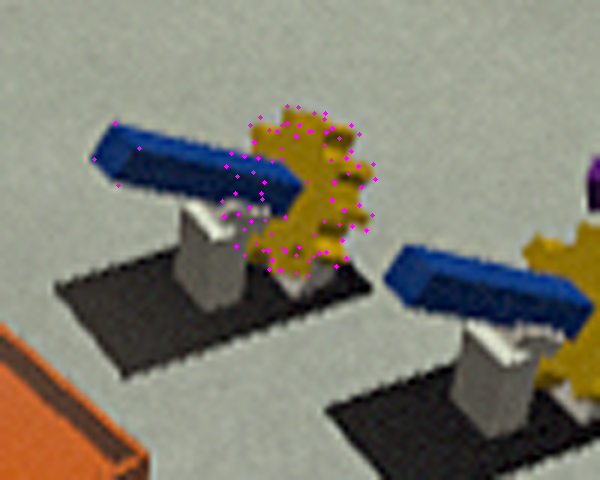

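View pics/fit_top.png

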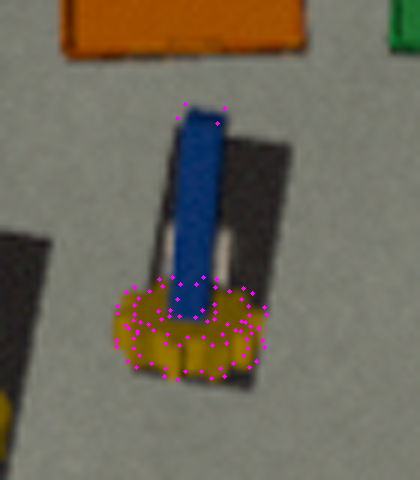

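```bash
cat > fitm.py <<'E'
from h import *
from fitw import gear,soft
import pickle,sys
from scipy.optimize import minimize
def prism(f,sh,g,z0,z1):
    lo=proj(f,np.c_[g,np.full(len(g),z0)]);hi=proj(f,np.c_[g,np.full(len(g),z1)]);N=len(g)
    mu=soft(f,[hi],sh)
    for q in [lo]+[np.array([lo[i],lo[(i+1)%N],hi[(i+1)%N],hi[i]]) for i in range(N)]: mu=np.maximum(mu,soft(f,[q],sh))
    return mu
def fit_gear(F,obs,wins,z0,z1,p0,n=10,it=200):
    def cost(p):
        g=gear(n,p[2])+p[:2]; c=0
        for k in wins: c+=((cv2.GaussianBlur(prism(F[k],wins[k],g,z0,z1),(0,0),.7)-obs[k])**2).sum()
        return c
    best=None
    for ph in np.arange(0,2*np.pi/n,2*np.pi/n/4):
        q=np.array([p0[0],p0[1],ph])
        r=minimize(cost,q,method="Nelder-Mead",options=dict(initial_simplex=q+np.vstack([np.zeros(3),np.diag([6,6,.15])]),maxiter=it//2))
        if best is None or r.fun<best.fun: best=r
    return best
def colour(f,sh,kind):
    w,h,x0,y0=sh; H=cv2.cvtColor(f["pixels"],cv2.COLOR_RGB2HSV)[y0:y0+h,x0:x0+w].astype(int); h_,s,v=H[...,0],H[...,1],H[...,2]
    if kind=="red": return ((h_<8)|(h_>172))&(s>140)&(v>60)
    if kind=="green": return (h_>50)&(h_<80)&(s>120)&(v>50)
    if kind=="white": return (s<60)&(v>165)
    if kind=="yellow": return (h_>17)&(h_<32)&(s>150)&(v>60)
    if kind=="blue": return (h_>100)&(h_<125)&(s>130)&(v>50)
def bl(m): return cv2.GaussianBlur(m.astype(float),(0,0),.7)
def stand(F):
    wins={"top":(70,60,350,155),"scene":(55,40,245,165)}
    obs={}
    out={}
    for k in wins:
        m=colour(F[k],wins[k],"red").astype(np.uint8)
        n,l,st,c=cv2.connectedComponentsWithStats(m); i=1+np.argmax(st[1:,4]); m=(l==i)
        m=cv2.morphologyEx(m.astype(np.uint8),cv2.MORPH_CLOSE,np.ones((3,3)))
        cs,_=cv2.findContours(m,cv2.RETR_EXTERNAL,cv2.CHAIN_APPROX_NONE); cv2.drawContours(m,cs,-1,1,-1)
        obs[k]=bl(m); ys,xs=np.nonzero(m); out[k,"c"]=(xs.mean()+wins[k][2],ys.mean()+wins[k][3])
        g=colour(F[k],wins[k],"green"); ys,xs=np.nonzero(g); out[k,"g"]=(xs.mean()+wins[k][2],ys.mean()+wins[k][3],len(xs))
    return wins,obs,out
if __name__=="__main__":
    F=pickle.load(open("F.pkl","rb"))
    wins,obs,out=stand(F); print(out)
    p0=ray(F["top"],out["top","c"],20)
    for ks in(["top"],["scene"],["top","scene"]):
        r=fit_gear(F,obs,{k:wins[k] for k in ks},4,22,p0); print(ks,r.fun,np.round(r.x,3))
    print("mark",ray(F["top"],out["top","g"][:2],26),ray(F["scene"],out["scene","g"][:2],19))
    # tray
    for k in("top","scene"):
        m=F[k,"tray_green_in"][0]["pixels"].astype(np.uint8); cs,_=cv2.findContours(m,cv2.RETR_EXTERNAL,cv2.CHAIN_APPROX_NONE)
        c=max(cs,key=cv2.contourArea); 
        print(k,cv2.minAreaRect(c), [np.round(ray(F[k],p,15)[:2]) for p in cv2.approxPolyDP(c,6,True)[:,0]])
E
python3 fitm.py
```

```text
{('top', 'c'): (np.float64(379.98972602739724), np.float64(192.31164383561645)), ('top', 'g'): (np.float64(385.125), np.float64(171.5), 16), ('scene', 'c'): (np.float64(279.7962962962963), np.float64(187.02314814814815)), ('scene', 'g'): (np.float64(260.73333333333335), np.float64(189.06666666666666), 30)}
['top'] 61.025894971445695 [ 5.52330e+02 -2.19664e+02  3.40000e-01]
['scene'] 45.30133456221434 [ 5.50063e+02 -2.24186e+02  3.08000e-01]
['top', 'scene'] 112.87282739725487 [ 5.52214e+02 -2.20512e+02  3.32000e-01]
mark [ 612.71681494 -230.96117419   26.        ] [ 611.9465957  -233.62053176   19.        ]
top ((310.6499938964844, 155.04998779296875), (40.112274169921875, 40.9559326171875), 4.39870548248291) [array([721.,  42.]), array([609.,  51.]), array([596., -60.]), array([715., -69.])]
scene ((283.3211669921875, 236.07528686523438), (38.22361373901367, 52.43620300292969), 67.16634368896484) [array([600., -65.]), array([718., -73.]), array([724.,  51.]), array([611.,  58.])]
```

The fits give these positions and choices:

- **Wheel:** the 10-tooth model fits the wheel at scene (380,235) / top (257,205) best (7 and 14 fit worse), and the networks agree. Its mid is at about (505,137,71), heading −0.11 rad.
- **Stand and tray:** the stand axis is near (552,−221), yaw −0.17. The green tray is near (661,−8).

Now moving: spin, then transit high.

```bash
python3 -m inch '[{"spin":8,"gripper":0.0854},{"spin":8},{"spin":8},{"spin":8},{"tx":0.012,"ty":-0.048},{"tx":0.012,"ty":-0.048},{"tx":0.012,"ty":-0.048},{"tx":0.012,"ty":-0.048}]' 20
```

```text
$[0]: bad value
```

```bash
python3 -m inch '[{"tx":0.012,"ty":-0.048},{"tx":0.012,"ty":-0.048},{"tx":0.012,"ty":-0.048},{"tx":0.012,"ty":-0.048},{"tx":0.012,"ty":-0.048},{"tx":0.012,"ty":-0.048},{"tx":0.012,"ty":-0.048},{"tx":0.012,"ty":-0.048}]'
```

```text
$[0]: bad value
```

```bash
python3 -m inch '[{"gripper":0.085,"tx":0,"ty":0,"tz":0,"spin":8},{"gripper":0.085,"tx":0,"ty":0,"tz":0,"spin":8},{"gripper":0.085,"tx":0,"ty":0,"tz":0,"spin":8},{"gripper":0.085,"tx":0,"ty":0,"tz":0,"spin":8},{"gripper":0.085,"tx":0.012,"ty":-0.048,"tz":0,"spin":0},{"gripper":0.085,"tx":0.012,"ty":-0.048,"tz":0,"spin":0},{"gripper":0.085,"tx":0.012,"ty":-0.048,"tz":0,"spin":0},{"gripper":0.085,"tx":0.012,"ty":-0.048,"tz":0,"spin":0}]' 20
```

```text
clock: 1.5
eef_pos: [339.8, -376.2, 194.8]
tcp_rot: [3.141, -0.0, -0.111]
contact_force: [1.7, -0.2, 0.1]
opening: 0.998
```

```bash
python3 -m inch '[{"gripper":0.085,"tx":0.012,"ty":-0.048,"tz":0,"spin":0},{"gripper":0.085,"tx":0.012,"ty":-0.048,"tz":0,"spin":0},{"gripper":0.085,"tx":0.012,"ty":-0.048,"tz":0,"spin":0},{"gripper":0.085,"tx":0.012,"ty":-0.048,"tz":0,"spin":0},{"gripper":0.085,"tx":0.012,"ty":-0.048,"tz":0,"spin":0},{"gripper":0.085,"tx":0.012,"ty":-0.048,"tz":0,"spin":0},{"gripper":0.085,"tx":0.012,"ty":-0.048,"tz":0,"spin":0},{"gripper":0.085,"tx":0.012,"ty":-0.048,"tz":0,"spin":0}]'
```

```text
clock: 2.3
eef_pos: [477.9, -4.8, 195.2]
tcp_rot: [-3.142, -0.001, -0.111]
contact_force: [0.4, -0.7, -0.1]
opening: 0.999
```

```bash
cat > go.py <<'E'
import sys,numpy as np
from rig import sense
# usage: go.py x y z [yawdeg] : delta in tool axes
s=sense();p=s["eef_pos"];yaw=s["tcp_rot"][2];t=np.array([float(a) for a in sys.argv[1:4]])
d=t-p;c,n=np.cos(yaw),np.sin(yaw)
print("pos",np.round(p,1),"rot",np.round(s["tcp_rot"],4),"q6",round(s["qpos"][5],2),"F",np.round(s["contact_force"],1),"t",s["clock"],"op",round(s["opening"]*85.4,1))
print("tx %.1f ty %.1f tz %.1f mm"%(c*d[0]+n*d[1],n*d[0]-c*d[1],-d[2]))
E
python3 go.py 535.5 133.5 180
```

```text
pos [477.9  -4.8 195.2] rot [-3.1416e+00 -1.0000e-03 -1.1060e-01] q6 1.67 F [ 0.4 -0.7 -0.1] t 2.3 op 85.3
tx 42.0 ty -143.8 tz 15.2 mm
```

```bash
python3 -m inch '[{"gripper":0.085,"tx":0.014,"ty":-0.048,"tz":0,"spin":0},{"gripper":0.085,"tx":0.014,"ty":-0.048,"tz":0,"spin":0},{"gripper":0.085,"tx":0.014,"ty":-0.048,"tz":0,"spin":0},{"gripper":0.085,"tx":0,"ty":0,"tz":0.030,"spin":0},{"gripper":0.085,"tx":0,"ty":0,"tz":0.030,"spin":0},{"gripper":0.060,"tx":0,"ty":0,"tz":0,"spin":0},{"gripper":0.060,"tx":0,"ty":0,"tz":0,"spin":0},{"gripper":0.060,"tx":0,"ty":0,"tz":0,"spin":0}]'
python3 - <<'E'
from rig import *
import cv2
for n in("scene","top"):
    f=grab_frame(n)["pixels"][:,:,::-1]
    c=f[180:300,320:480] if n=="scene" else f[120:240,200:330]
    cv2.imwrite(f"pics/a_{n}.png",cv2.resize(c,None,fx=4.5,fy=4.5,interpolation=cv2.INTER_CUBIC))
E
python3 go.py 535.5 133.5 69
```

```text
clock: 3.1
eef_pos: [536.0, 131.6, 136.4]
tcp_rot: [-3.141, -0.002, -0.111]
contact_force: [-0.1, 0.3, 0.5]
opening: 0.702
pos [536.1 131.6 136.5] rot [-3.1407e+00 -2.5000e-03 -1.1130e-01] q6 1.92 F [0.8 0.3 0.1] t 3.2 op 59.6
tx -0.8 ty -1.8 tz 67.5 mm
```

View pics/a_scene.png

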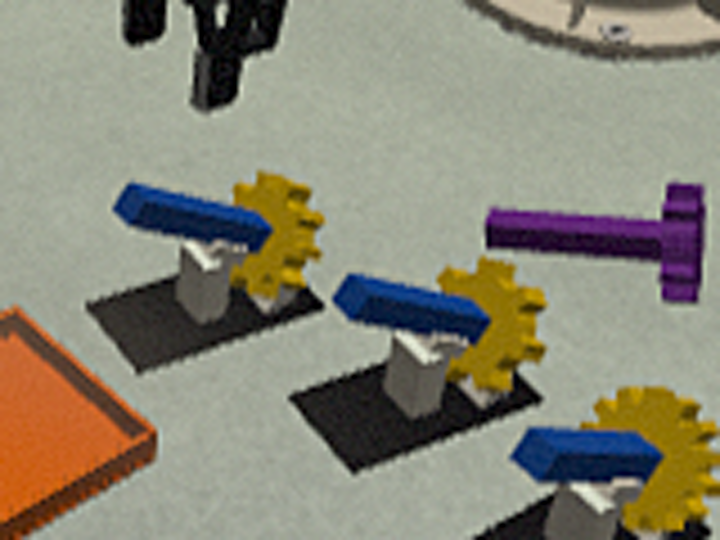

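View pics/a_top.png

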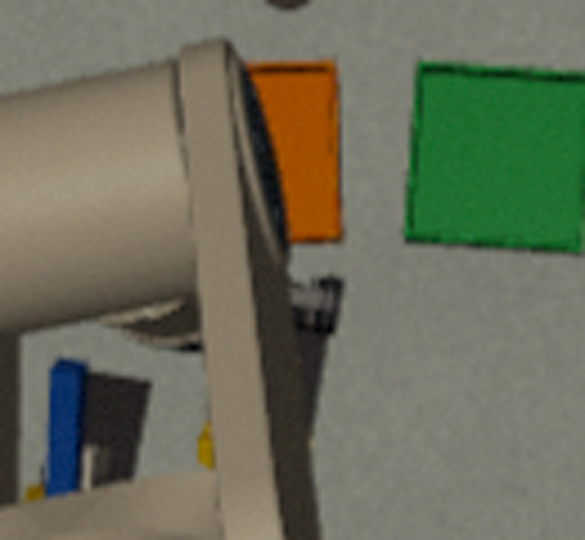

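Run:
```python
from h import *;import pickle
F=pickle.load(open("F.pkl","rb"))
print(proj(F["scene"],[[536,131.6,136.4],[536,131.6,100],[535.6,133.4,88]]),proj(F["top"],[[536,131.6,136.4]]))
```

```text
[[356.93178619 210.50228427]
 [355.78910466 222.51098653]
 [356.0105758  226.69388801]] [[255.91529505 189.58078605]]
```

Run:
```python
from h import *;import pickle
F=pickle.load(open("F.pkl","rb"))
d=np.array([np.sin(-.111),-np.cos(-.111),0])
for z in(136.4,145,150):
    c=np.array([536,131.6,z]);print((proj(F["scene"],[c-36*d,c+36*d])-[320,180])*4.5, proj(F["top"],[c-36*d,c+36*d]))
```

```text
[[203.73190253 174.98869612]
 [130.69984268 101.5878614 ]] [[242.4926275  187.73030608]
 [269.34677861 191.43248142]]
[[205.21887429 161.69436201]
 [131.7328307   88.64727427]] [[241.89012879 187.32567106]
 [268.9722726  191.05906499]]
[[206.09079392 153.89892748]
 [132.33826422  81.06280571]] [[241.53510731 187.08724047]
 [268.75159353 190.83902797]]
```

Run:
```python
from rig import *
import cv2
from h import *
f=grab_frame("scene");im=f["pixels"][:,:,::-1]
c=cv2.resize(im[130:250,300:420],None,fx=5,fy=5,interpolation=cv2.INTER_CUBIC)
s=sense();p=s["eef_pos"];print(p)
for q in (p,p+[0,0,19]):
    u=(proj(f,q)[0]-[300,130])*5;cv2.circle(c,(int(u[0]),int(u[1])),4,(0,0,255),-1)
cv2.imwrite("pics/b.png",c)
```

```text
[535.94191189 131.53917258 136.25203498]
```

View pics/b.png

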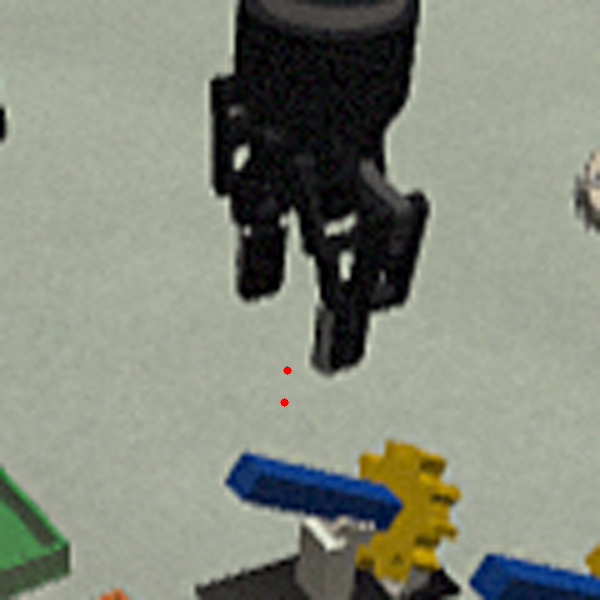

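Run:
```python
from rig import *
import cv2
from h import *
f=grab_frame("top");im=f["pixels"][:,:,::-1];fs=grab_frame("scene")
c=cv2.resize(im[150:220,220:310],None,fx=8,fy=8,interpolation=cv2.INTER_CUBIC)
s=sense();p=s["eef_pos"];yaw=s["tcp_rot"][2]
d=np.array([np.sin(yaw),-np.cos(yaw),0])
for q in (p+30*d,p+30*d+[0,0,19],p+30*d+[0,0,40]):
    u=(proj(f,q)[0]-[220,150])*8;cv2.circle(c,(int(u[0]),int(u[1])),4,(0,0,255),-1)
cv2.imwrite("pics/b2.png",c)
print("J",proj(fs,[p,p+[10,0,0],p+[0,10,0],p+[0,0,10]])-proj(fs,p))
```

```text
J [[ 0.00000000e+00  2.84217094e-14]
 [-3.30687690e+00  1.35750059e+00]
 [ 2.65158625e+00  2.14245388e+00]
 [ 3.23183251e-01 -3.38951030e+00]]
```

View pics/b2.png

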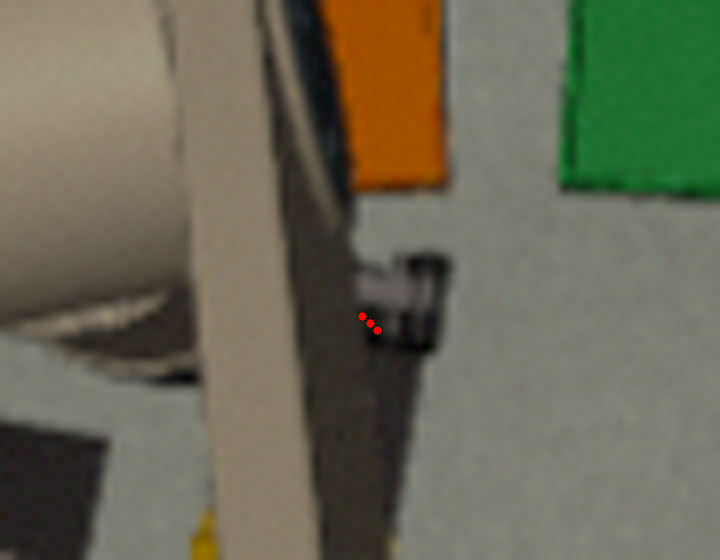

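Run:
```python
from h import *;import pickle
F=pickle.load(open("F.pkl","rb"))
p=np.array([270.4,-562.9,194.]);yaw=.448
d=np.array([np.sin(yaw),-np.cos(yaw),0])
f=F["scene"];im=f["pixels"][:,:,::-1]
c=cv2.resize(im[10:110,250:350],None,fx=6,fy=6,interpolation=cv2.INTER_CUBIC)
for q in (p,p+42*d,p-42*d):
    u=(proj(f,q)[0]-[250,10])*6;print(u);cv2.circle(c,(int(u[0]),int(u[1])),4,(0,0,255),-1)
cv2.imwrite("pics/b3.png",c)
```

```text
[291.30631422 442.99109567]
[236.22799334 430.9283231 ]
[347.66643326 455.33459648]
```

View pics/b3.png

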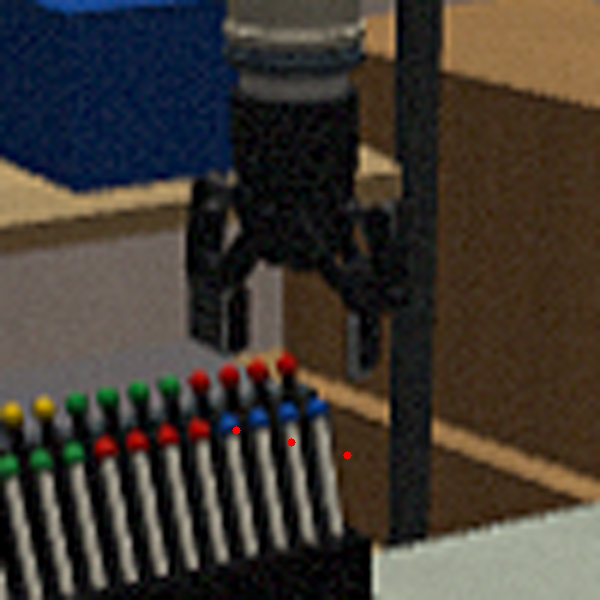

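The fingertips show at scene (352,190) and (368,204), about 35–40 mm higher than the reported TCP projects. Going down to z≈70 is safe either way, so I'll descend and look again.

```bash
python3 -m inch '[{"gripper":0.05,"tx":0,"ty":-0.002,"tz":0.013,"spin":0},{"gripper":0.05,"tx":0,"ty":0,"tz":0.013,"spin":0},{"gripper":0.05,"tx":0,"ty":0,"tz":0.013,"spin":0},{"gripper":0.05,"tx":0,"ty":0,"tz":0.013,"spin":0},{"gripper":0.05,"tx":0,"ty":0,"tz":0.010,"spin":0},{"gripper":0.05,"tx":0,"ty":0,"tz":0.005,"spin":0},{"gripper":0.05,"tx":0,"ty":0,"tz":0,"spin":0},{"gripper":0.05,"tx":0,"ty":0,"tz":0,"spin":0}]'
python3 - <<'E'
from rig import *
import cv2
from h import *
f=grab_frame("scene");im=f["pixels"][:,:,::-1]
c=cv2.resize(im[150:250,300:420],None,fx=6,fy=6,interpolation=cv2.INTER_CUBIC)
s=sense();p=s["eef_pos"];print(p)
for q in (p,p+[0,0,19]):
    u=(proj(f,q)[0]-[300,150])*6;cv2.circle(c,(int(u[0]),int(u[1])),3,(0,0,255),-1)
cv2.imwrite("pics/d.png",c)
E
```

```text
clock: 4.15
eef_pos: [535.5, 133.7, 67.9]
tcp_rot: [-3.142, -0.0, -0.111]
contact_force: [-0.6, -0.6, 0.0]
opening: 0.588
[535.65207109 133.75307586  68.16286933]
```

View pics/d.png

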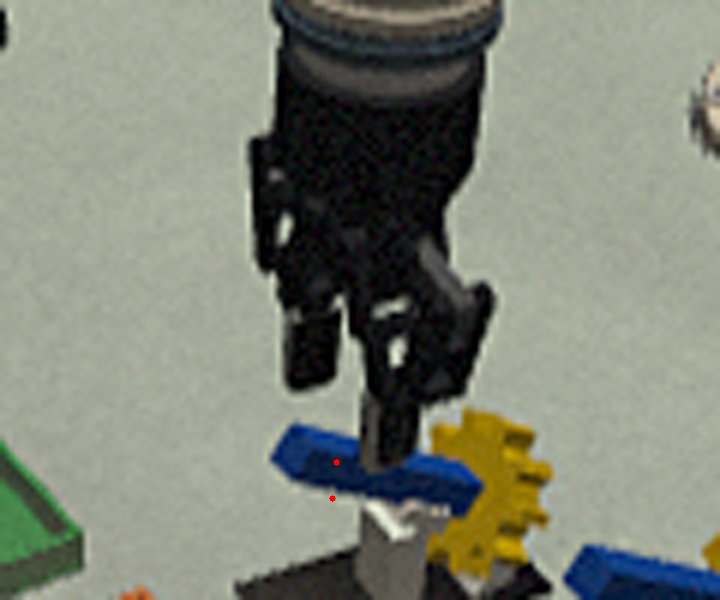

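The finger tips appear only at the bar's top edge, at crop (385,468) and (308,385). Lowering 25 mm is still clear under either reading.

```bash
python3 -m inch '[{"gripper":0.05,"tx":0,"ty":0,"tz":0.005,"spin":0},{"gripper":0.05,"tx":0,"ty":0,"tz":0.005,"spin":0},{"gripper":0.05,"tx":0,"ty":0,"tz":0.005,"spin":0},{"gripper":0.05,"tx":0,"ty":0,"tz":0.005,"spin":0},{"gripper":0.05,"tx":0,"ty":0,"tz":0.005,"spin":0},{"gripper":0.05,"tx":0,"ty":0,"tz":0,"spin":0},{"gripper":0.05,"tx":0,"ty":0,"tz":0,"spin":0},{"gripper":0.05,"tx":0,"ty":0,"tz":0,"spin":0}]'
python3 - <<'E'
from rig import *
import cv2
from h import *
f=grab_frame("scene");im=f["pixels"][:,:,::-1]
c=cv2.resize(im[150:250,300:420],None,fx=6,fy=6,interpolation=cv2.INTER_CUBIC)
s=sense();p=s["eef_pos"];print(p)
for q in (p,p+[0,0,19]):
    u=(proj(f,q)[0]-[300,150])*6;cv2.circle(c,(int(u[0]),int(u[1])),3,(0,0,255),-1)
cv2.imwrite("pics/e.png",c)
E
```

```text
clock: 5.0
eef_pos: [535.4, 133.7, 42.9]
tcp_rot: [-3.141, -0.0, -0.111]
contact_force: [0.5, 0.0, 0.4]
opening: 0.591
[535.41409896 133.69332748  42.9665    ]
```

View pics/e.png

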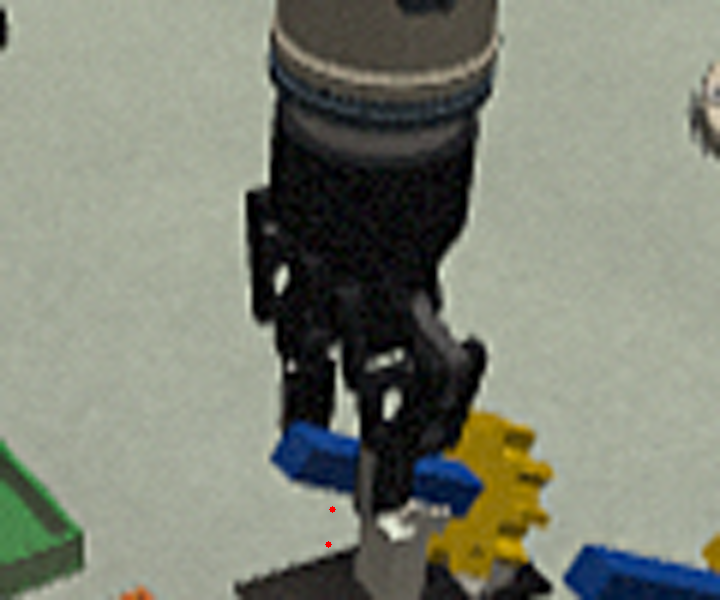

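Now the bar is between the fingers: the far one passes behind it at crop (305,420) and the near one in front at (382,510). The tips sit about 9 mm below the bar axis, so the true tips are about 33 mm above the reported TCP. I'll go 8 mm further and close gently.

```bash
python3 -m inch '[{"gripper":0.05,"tx":0,"ty":0,"tz":0.004,"spin":0},{"gripper":0.05,"tx":0,"ty":0,"tz":0.004,"spin":0},{"gripper":0.03,"tx":0,"ty":0,"tz":0,"spin":0},{"gripper":0.01,"tx":0,"ty":0,"tz":0,"spin":0},{"gripper":0.01,"tx":0,"ty":0,"tz":0,"spin":0},{"gripper":0.01,"tx":0,"ty":0,"tz":0,"spin":0},{"gripper":0.01,"tx":0,"ty":0,"tz":0,"spin":0},{"gripper":0.01,"tx":0,"ty":0,"tz":0,"spin":0}]' 25
python3 - <<'E'
from rig import *
import cv2
from h import *
f=grab_frame("scene");im=f["pixels"][:,:,::-1]
c=cv2.resize(im[150:250,300:420],None,fx=6,fy=6,interpolation=cv2.INTER_CUBIC)
s=sense();p=s["eef_pos"];print(p,s["opening"]*85.4,s["contact_force"])
cv2.imwrite("pics/g.png",c)
E
```

```text
clock: 5.85
eef_pos: [535.1, 133.6, 34.8]
tcp_rot: [3.141, 0.0, -0.111]
contact_force: [-0.2, -1.4, -1.3]
opening: 0.205
[535.09999036 133.55042814  34.7536072 ] 17.630001936391384 [-0.15208297 -1.38530384 -0.15742576]
```

View pics/g.png

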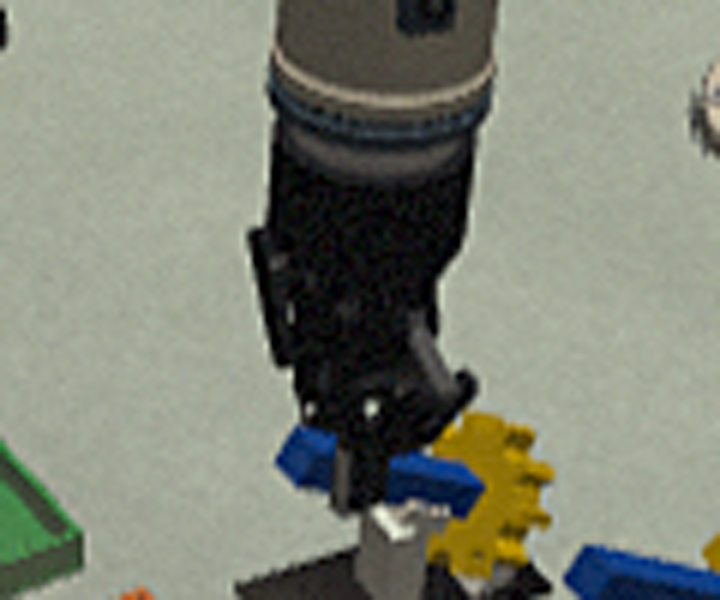

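The opening stops at 17.6 mm, so the bar is held, with the tips just below it at crop (355,515). The tool can't tilt, so the wheel has to swing upright by gravity about a small pad contact. For that I'll re-take it with only the pad tips overlapping the bar's free-end top corner. High force will hold it for the lift, low force will let it swing.

```bash
python3 -m inch '[{"gripper":0.035,"tx":0,"ty":0,"tz":0,"spin":0},{"gripper":0.035,"tx":0,"ty":0,"tz":0,"spin":0},{"gripper":0.035,"tx":0,"ty":0,"tz":-0.012,"spin":0},{"gripper":0.035,"tx":0,"ty":0,"tz":-0.012,"spin":0},{"gripper":0.035,"tx":0.010,"ty":0,"tz":-0.009,"spin":0},{"gripper":0.035,"tx":0.010,"ty":0,"tz":0,"spin":0},{"gripper":0.035,"tx":0,"ty":0,"tz":0,"spin":0},{"gripper":0.035,"tx":0,"ty":0,"tz":0,"spin":0}]' 25
python3 - <<'E'
from rig import *
import cv2
from h import *
f=grab_frame("scene");im=f["pixels"][:,:,::-1]
c=cv2.resize(im[170:250,310:410],None,fx=8,fy=8,interpolation=cv2.INTER_CUBIC)
s=sense();p=s["eef_pos"];print(p,s["opening"]*85.4,s["contact_force"])
cv2.imwrite("pics/i.png",c)
E
```

```text
clock: 6.7
eef_pos: [555.2, 131.3, 67.4]
tcp_rot: [3.141, 0.0, -0.111]
contact_force: [-1.1, -0.7, 0.4]
opening: 0.41
[554.68338412 131.23420958  67.21440517] 35.471079672433724 [-0.04828158 -0.12780458  0.28336495]
```

View pics/i.png

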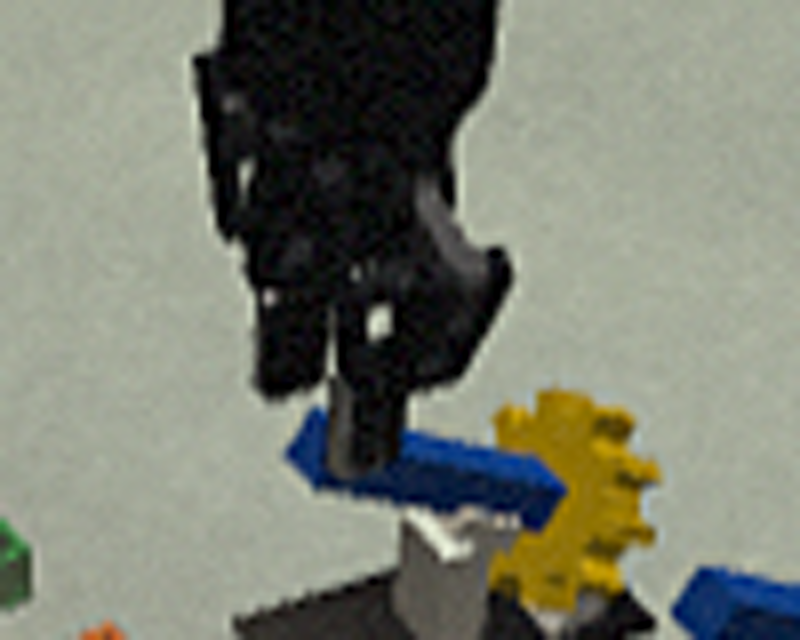

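```bash
python3 -m inch '[{"gripper":0.035,"tx":0,"ty":0,"tz":-0.0015,"spin":0},{"gripper":0.01,"tx":0,"ty":0,"tz":0,"spin":0},{"gripper":0.01,"tx":0,"ty":0,"tz":0,"spin":0},{"gripper":0.01,"tx":0,"ty":0,"tz":0,"spin":0},{"gripper":0.01,"tx":0,"ty":0,"tz":0,"spin":0},{"gripper":0.01,"tx":0,"ty":0,"tz":0,"spin":0},{"gripper":0.01,"tx":0,"ty":0,"tz":0,"spin":0},{"gripper":0.01,"tx":0,"ty":0,"tz":0,"spin":0}]' 100
python3 - <<'E'
from rig import *
import cv2
from h import *
f=grab_frame("scene");im=f["pixels"][:,:,::-1]
c=cv2.resize(im[170:250,310:410],None,fx=8,fy=8,interpolation=cv2.INTER_CUBIC)
s=sense();p=s["eef_pos"];print(p,s["opening"]*85.4,s["contact_force"])
cv2.imwrite("pics/j.png",c)
E
```

```text
clock: 7.55
eef_pos: [555.1, 131.5, 69.3]
tcp_rot: [-3.142, -0.0, -0.111]
contact_force: [-0.5, -0.5, 2.5]
opening: 0.119
[555.11963252 131.44641296  69.32113491] 10.133664380629622 [-0.55976864  0.01146899  3.02972438]
```

View pics/j.png

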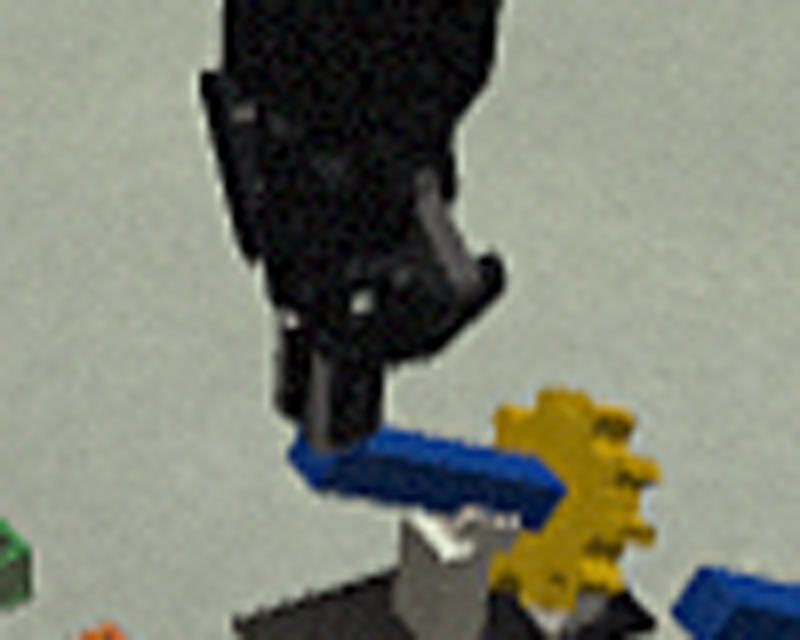

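The jaws shut to 10 mm and the tips rest on top of the corner with about 3 N, so they missed. The bar's top corner is at reported z≈69. I'll reopen, go 7 mm lower and close again.

```bash
python3 -m inch '[{"gripper":0.035,"tx":0,"ty":0,"tz":-0.002,"spin":0},{"gripper":0.035,"tx":0,"ty":0,"tz":0,"spin":0},{"gripper":0.035,"tx":0,"ty":0,"tz":0.009,"spin":0},{"gripper":0.01,"tx":0,"ty":0,"tz":0,"spin":0},{"gripper":0.01,"tx":0,"ty":0,"tz":0,"spin":0},{"gripper":0.01,"tx":0,"ty":0,"tz":0,"spin":0},{"gripper":0.01,"tx":0,"ty":0,"tz":0,"spin":0},{"gripper":0.01,"tx":0,"ty":0,"tz":0,"spin":0}]' 100
python3 - <<'E'
from rig import *
import cv2
from h import *
f=grab_frame("scene");im=f["pixels"][:,:,::-1]
c=cv2.resize(im[170:250,310:410],None,fx=8,fy=8,interpolation=cv2.INTER_CUBIC)
s=sense();p=s["eef_pos"];print(p,s["opening"]*85.4,s["contact_force"])
cv2.imwrite("pics/k.png",c)
E
```

```text
clock: 8.4
eef_pos: [554.7, 131.3, 62.1]
tcp_rot: [3.141, 0.001, -0.111]
contact_force: [-2.3, -0.8, -1.9]
opening: 0.153
[554.79139265 131.35941462  62.164997  ] 13.322054771694953 [-1.60884647 -1.19518117 -1.24566997]
```

View pics/k.png

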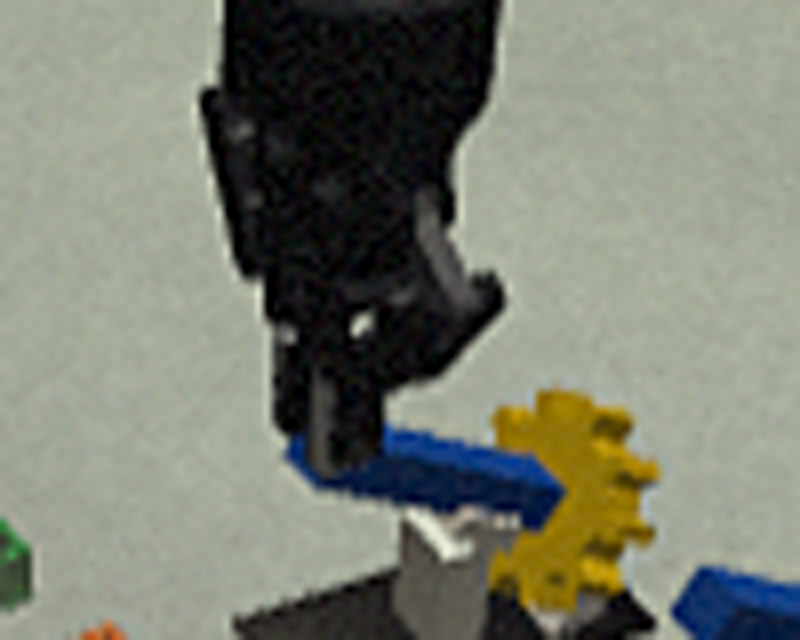

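It stopped at 13.3 mm with the tips overlapping the bar end, so the bar is pinched at the tips. Now the lift, square to the bar.

```bash
python3 -m inch '[{"gripper":0.01,"tx":-0.006,"ty":0,"tz":-0.0104,"spin":0},{"gripper":0.01,"tx":-0.006,"ty":0,"tz":-0.0104,"spin":0},{"gripper":0.01,"tx":-0.006,"ty":0,"tz":-0.0104,"spin":0},{"gripper":0.01,"tx":-0.006,"ty":0,"tz":-0.0104,"spin":0},{"gripper":0.01,"tx":-0.006,"ty":0,"tz":-0.0104,"spin":0},{"gripper":0.01,"tx":-0.006,"ty":0,"tz":-0.0104,"spin":0},{"gripper":0.01,"tx":0,"ty":0,"tz":-0.01,"spin":0},{"gripper":0.01,"tx":0,"ty":0,"tz":0,"spin":0}]'
python3 - <<'E'
from rig import *
import cv2
from h import *
f=grab_frame("scene");im=f["pixels"][:,:,::-1]
c=cv2.resize(im[140:260,310:430],None,fx=5,fy=5,interpolation=cv2.INTER_CUBIC)
s=sense();p=s["eef_pos"];print(p,s["opening"]*85.4,s["contact_force"])
cv2.imwrite("pics/l.png",c)
E
```

```text
clock: 9.25
eef_pos: [520.4, 135.7, 136.5]
tcp_rot: [-3.141, -0.003, -0.111]
contact_force: [0.7, 0.9, -1.3]
opening: 0.154
[520.12379162 135.59523985 135.60123423] 13.170411570495144 [ 0.51432147  0.98505291 -1.78435081]
```

View pics/l.png

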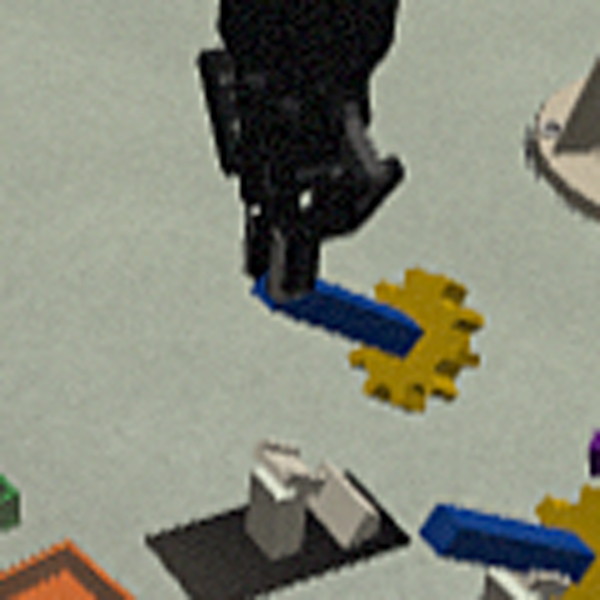

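The wheel is lifted clear and has already steepened; the bar runs from crop (265,290) to (410,340). I'll move it to the open counter first.

```bash
python3 -m inch '[{"gripper":0.01,"tx":0,"ty":0.01,"tz":-0.03,"spin":0},{"gripper":0.01,"tx":-0.008,"ty":0.024,"tz":0,"spin":0},{"gripper":0.01,"tx":-0.008,"ty":0.024,"tz":0,"spin":0},{"gripper":0.01,"tx":-0.008,"ty":0.024,"tz":0,"spin":0},{"gripper":0.01,"tx":-0.008,"ty":0.024,"tz":0,"spin":0},{"gripper":0.01,"tx":-0.004,"ty":0.024,"tz":0,"spin":0},{"gripper":0.01,"tx":0,"ty":0,"tz":0,"spin":0},{"gripper":0.01,"tx":0,"ty":0,"tz":0,"spin":0}]'
python3 -m inch '[{"gripper":0.01,"tx":0,"ty":0,"tz":0,"spin":0},{"gripper":0.01,"tx":0,"ty":0,"tz":0,"spin":0},{"gripper":0.01,"tx":0,"ty":0,"tz":0,"spin":0},{"gripper":0.01,"tx":0,"ty":0,"tz":0,"spin":0},{"gripper":0.01,"tx":0,"ty":0,"tz":0,"spin":0},{"gripper":0.01,"tx":0,"ty":0,"tz":0,"spin":0},{"gripper":0.01,"tx":0,"ty":0,"tz":0,"spin":0},{"gripper":0.01,"tx":0,"ty":0,"tz":0,"spin":0}]' 20
cat > look.py <<'E'
import sys
from rig import *
import cv2
from h import *
cam,x,y,w,h,k,name=sys.argv[1],*map(int,sys.argv[2:7]),sys.argv[7]
f=grab_frame(cam);im=f["pixels"][:,:,::-1]
cv2.imwrite(f"pics/{name}.png",cv2.resize(im[y:y+h,x:x+w],None,fx=k,fy=k,interpolation=cv2.INTER_CUBIC))
s=sense();print(np.round(s["eef_pos"],1),"yaw",round(s["tcp_rot"][2],3),"op",round(s["opening"]*85.4,1),"F",np.round(s["contact_force"],1),"t",s["clock"])
E
python3 look.py scene 300 120 150 120 5 m
```

```text
clock: 10.1
eef_pos: [469.3, 9.9, 164.4]
tcp_rot: [-3.141, 0.0, -0.112]
contact_force: [1.0, 0.9, -2.0]
opening: 0.151
clock: 10.9
eef_pos: [469.2, 10.2, 164.7]
tcp_rot: [-3.142, -0.0, -0.111]
contact_force: [-0.8, 0.2, -1.7]
opening: 0.154
[469.2  10.2 164.7] yaw -0.111 op 12.9 F [ 0.8 -0.4 -2.6] t 10.95
```

View pics/m.png

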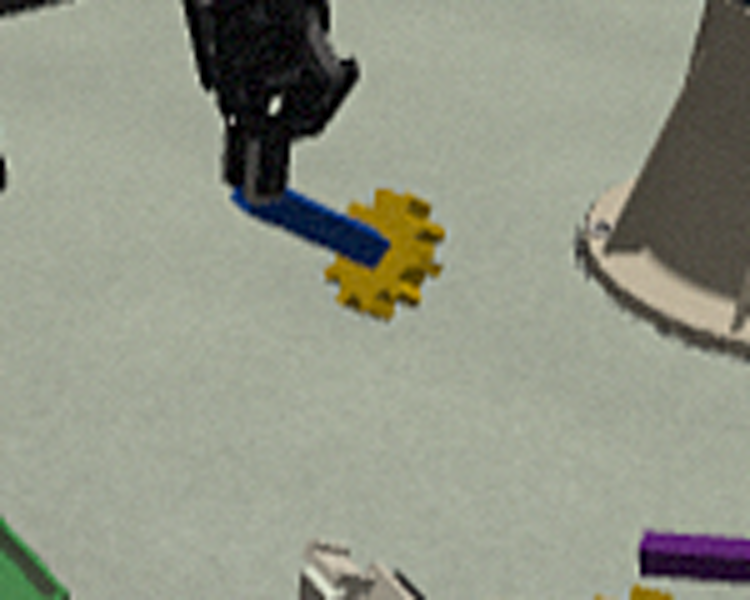

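```bash
python3 -m inch '[{"gripper":0.01,"tx":0,"ty":0,"tz":0.04,"spin":0},{"gripper":0.01,"tx":0,"ty":0,"tz":0,"spin":0},{"gripper":0.01,"tx":0,"ty":0,"tz":0.038,"spin":0},{"gripper":0.01,"tx":0,"ty":0,"tz":0,"spin":0},{"gripper":0.01,"tx":0,"ty":0,"tz":-0.04,"spin":0},{"gripper":0.01,"tx":0,"ty":0,"tz":0.04,"spin":0},{"gripper":0.01,"tx":0,"ty":0,"tz":-0.04,"spin":0},{"gripper":0.01,"tx":0,"ty":0,"tz":0.04,"spin":0}]' 20
python3 look.py scene 300 120 150 120 5 n
```

```text
clock: 11.75
eef_pos: [475.1, 10.3, 94.2]
tcp_rot: [-3.14, -0.01, -0.111]
contact_force: [1.9, 0.2, -3.0]
opening: 0.151
[469.8  10.2  85.8] yaw -0.111 op 12.8 F [-2.9 -0.9 -8.4] t 11.8
```

View pics/n.png

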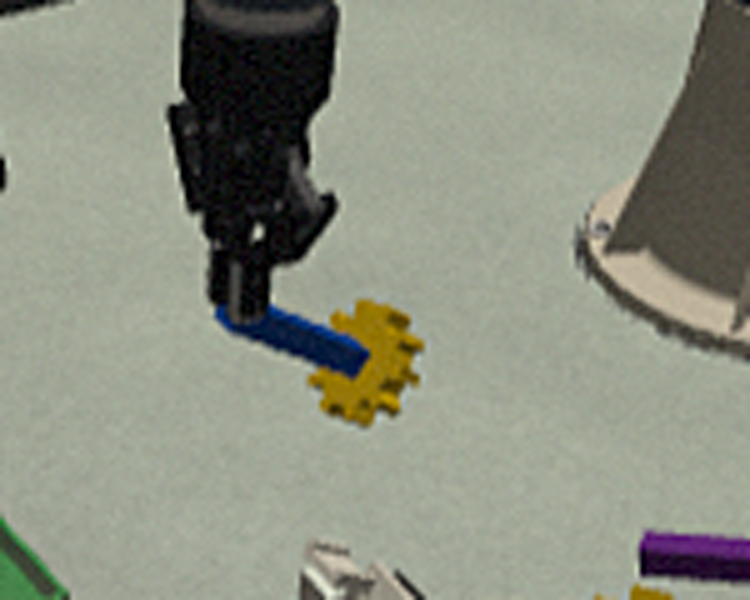

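```bash
python3 -m inch '[{"gripper":0.0122,"tx":0,"ty":0,"tz":0,"spin":0},{"gripper":0.0122,"tx":0,"ty":0,"tz":0,"spin":0},{"gripper":0.0125,"tx":0,"ty":0,"tz":0,"spin":0},{"gripper":0.0125,"tx":0,"ty":0,"tz":0,"spin":0},{"gripper":0.0127,"tx":0,"ty":0,"tz":0,"spin":0},{"gripper":0.0127,"tx":0,"ty":0,"tz":0,"spin":0},{"gripper":0.0127,"tx":0,"ty":0,"tz":0,"spin":0},{"gripper":0.0127,"tx":0,"ty":0,"tz":0,"spin":0}]' 20
python3 look.py scene 300 120 150 120 5 o
```

```text
clock: 12.6
eef_pos: [469.2, 10.2, 86.7]
tcp_rot: [-3.142, 0.0, -0.111]
contact_force: [-1.2, 0.8, -1.8]
opening: 0.152
[469.2  10.2  86.7] yaw -0.111 op 13.2 F [-0.3  0.3 -1.3] t 12.65
```

View pics/o.png

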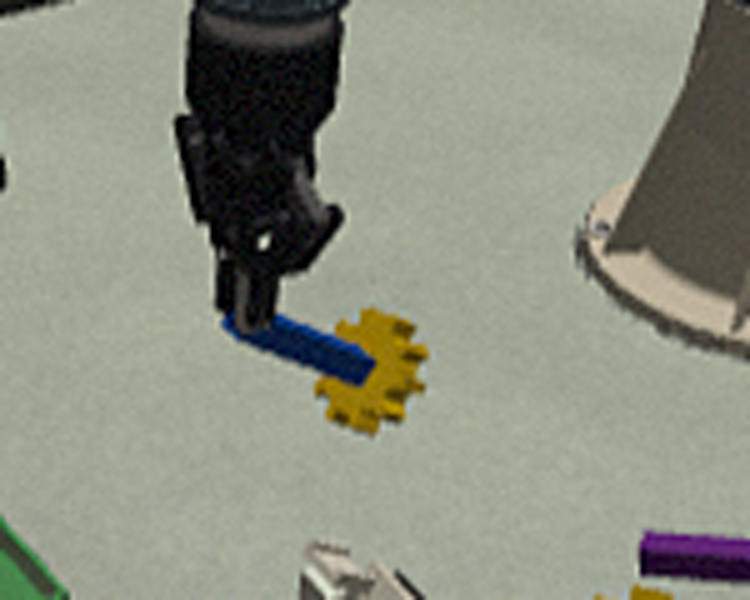

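```bash
python3 -m inch '[{"gripper":0.0129,"tx":0,"ty":0,"tz":0,"spin":0},{"gripper":0.0129,"tx":0,"ty":0,"tz":0,"spin":0},{"gripper":0.0131,"tx":0,"ty":0,"tz":0,"spin":0},{"gripper":0.0131,"tx":0,"ty":0,"tz":0,"spin":0},{"gripper":0.0133,"tx":0,"ty":0,"tz":0,"spin":0},{"gripper":0.0133,"tx":0,"ty":0,"tz":0,"spin":0},{"gripper":0.0135,"tx":0,"ty":0,"tz":0,"spin":0},{"gripper":0.0135,"tx":0,"ty":0,"tz":0,"spin":0}]' 20
python3 look.py scene 300 120 150 120 5 p
```

```text
clock: 13.45
eef_pos: [469.2, 10.2, 86.7]
tcp_rot: [-3.142, -0.0, -0.111]
contact_force: [1.0, 0.2, -1.9]
opening: 0.161
[469.2  10.2  86.7] yaw -0.111 op 14.0 F [ 0.4 -0.5 -2.2] t 13.5
```

View pics/p.png

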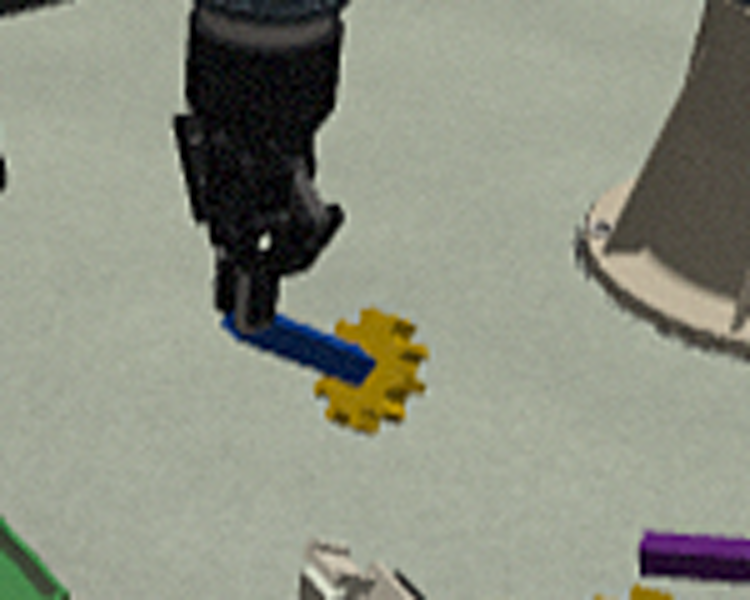

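```bash
python3 -m inch '[{"gripper":0.0138,"tx":0,"ty":0,"tz":0,"spin":0},{"gripper":0.0141,"tx":0,"ty":0,"tz":0,"spin":0},{"gripper":0.0144,"tx":0,"ty":0,"tz":0,"spin":0},{"gripper":0.0147,"tx":0,"ty":0,"tz":0,"spin":0},{"gripper":0.0150,"tx":0,"ty":0,"tz":0,"spin":0},{"gripper":0.0153,"tx":0,"ty":0,"tz":0,"spin":0},{"gripper":0.0156,"tx":0,"ty":0,"tz":0,"spin":0},{"gripper":0.0156,"tx":0,"ty":0,"tz":0,"spin":0}]' 20
python3 look.py scene 300 120 150 120 5 q
```

```text
clock: 14.3
eef_pos: [469.2, 10.2, 86.7]
tcp_rot: [-3.142, -0.0, -0.111]
contact_force: [-0.8, 0.1, -2.0]
opening: 0.185
[469.2  10.2  86.7] yaw -0.111 op 16.2 F [-0.4 -0.2 -1.2] t 14.35
```

View pics/q.png

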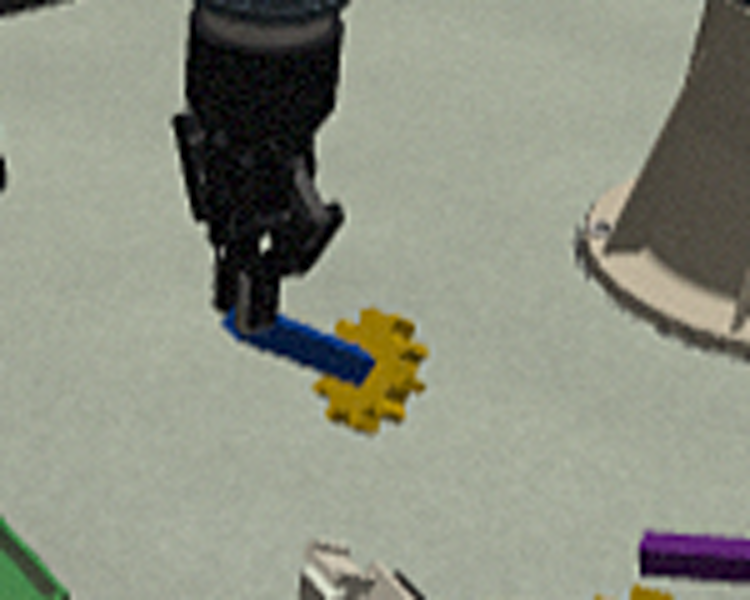

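```bash
python3 -m inch '[{"gripper":0.0158,"tx":0,"ty":0,"tz":0,"spin":0},{"gripper":0.0160,"tx":0,"ty":0,"tz":0,"spin":0},{"gripper":0.0162,"tx":0,"ty":0,"tz":0,"spin":0},{"gripper":0.0164,"tx":0,"ty":0,"tz":0,"spin":0},{"gripper":0.0166,"tx":0,"ty":0,"tz":0,"spin":0},{"gripper":0.0168,"tx":0,"ty":0,"tz":0,"spin":0},{"gripper":0.0170,"tx":0,"ty":0,"tz":0,"spin":0},{"gripper":0.0170,"tx":0,"ty":0,"tz":0,"spin":0}]' 20
python3 look.py scene 300 120 150 120 5 r
```

```text
clock: 15.15
eef_pos: [469.2, 10.2, 86.7]
tcp_rot: [-3.142, -0.0, -0.111]
contact_force: [0.3, 0.1, -1.8]
opening: 0.202
[469.2  10.2  86.7] yaw -0.111 op 17.1 F [-0.8  0.3 -2.2] t 15.2
```

View pics/r.png

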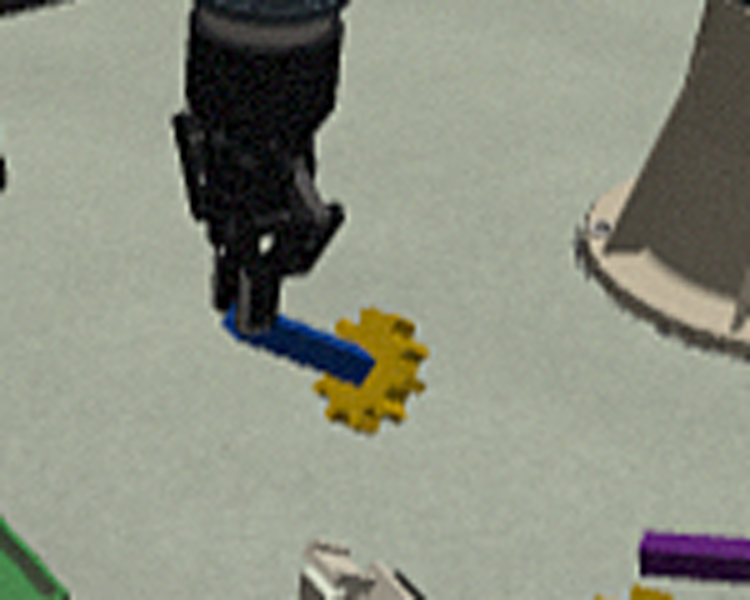

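```bash
python3 -m inch '[{"gripper":0.0172,"tx":0,"ty":0,"tz":0,"spin":0},{"gripper":0.0174,"tx":0,"ty":0,"tz":0,"spin":0},{"gripper":0.0176,"tx":0,"ty":0,"tz":0,"spin":0},{"gripper":0.0176,"tx":0,"ty":0,"tz":-0.02,"spin":0},{"gripper":0.0176,"tx":0,"ty":0,"tz":0.02,"spin":0},{"gripper":0.0176,"tx":0,"ty":0,"tz":0,"spin":0},{"gripper":0.0178,"tx":0,"ty":0,"tz":0,"spin":0},{"gripper":0.0178,"tx":0,"ty":0,"tz":0,"spin":0}]' 20
python3 look.py scene 300 120 150 120 5 s
```

```text
clock: 16.0
eef_pos: [469.1, 10.2, 86.9]
tcp_rot: [3.142, 0.0, -0.111]
contact_force: [-0.2, 0.2, -2.7]
opening: 0.21
[469.3  10.2  87. ] yaw -0.111 op 18.0 F [-0.4 -0.3 -1.5] t 16.05
```

View pics/s.png

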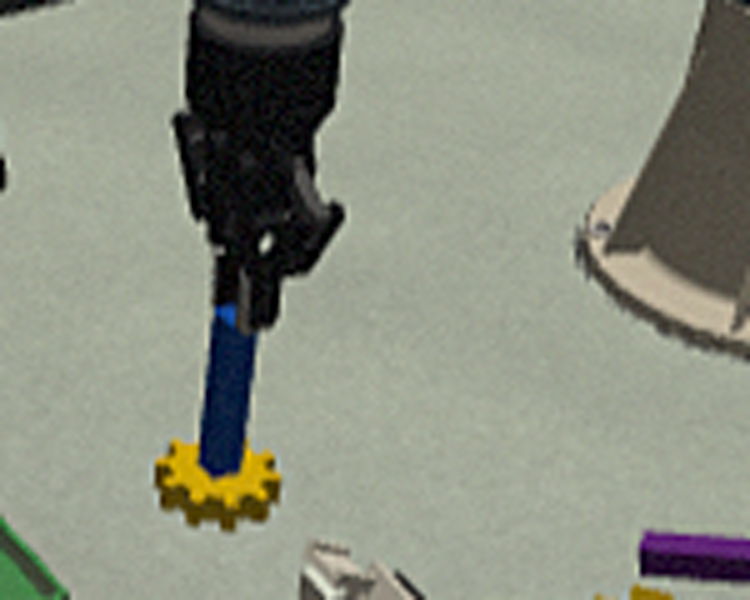

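It swung down and now hangs nearly upright, with the bar top at crop (228,310) and the gear at (218,490). I'll lower it gently with this light grip so it settles flat.

```bash
python3 -m inch '[{"gripper":0.0176,"tx":0,"ty":0,"tz":0.003,"spin":0},{"gripper":0.0176,"tx":0,"ty":0,"tz":0.003,"spin":0},{"gripper":0.0176,"tx":0,"ty":0,"tz":0.003,"spin":0},{"gripper":0.0176,"tx":0,"ty":0,"tz":0.002,"spin":0},{"gripper":0.0176,"tx":0,"ty":0,"tz":0,"spin":0},{"gripper":0.0176,"tx":0,"ty":0,"tz":0,"spin":0},{"gripper":0.0176,"tx":0,"ty":0,"tz":0,"spin":0},{"gripper":0.0176,"tx":0,"ty":0,"tz":0,"spin":0}]' 20
python3 look.py scene 310 160 80 80 7 t
```

```text
clock: 16.85
eef_pos: [471.2, 10.0, 76.7]
tcp_rot: [-3.141, -0.004, -0.111]
contact_force: [2.2, -0.9, 7.0]
opening: 0.209
[471.2  10.   76.7] yaw -0.11 op 17.6 F [ 2.2 -2.1  7. ] t 16.9
```

View pics/t.png

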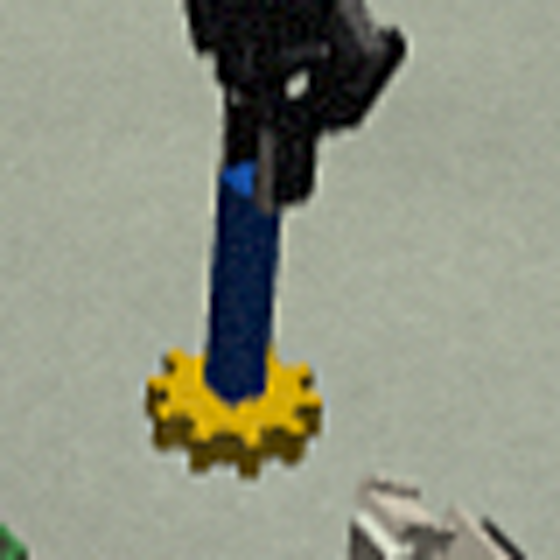

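```bash
python3 -m inch '[{"gripper":0.0176,"tx":0,"ty":0,"tz":-0.001,"spin":0},{"gripper":0.0180,"tx":0,"ty":0,"tz":0,"spin":0},{"gripper":0.0190,"tx":0,"ty":0,"tz":0,"spin":0},{"gripper":0.022,"tx":0,"ty":0,"tz":0,"spin":0},{"gripper":0.03,"tx":0,"ty":0,"tz":0,"spin":0},{"gripper":0.04,"tx":0,"ty":0,"tz":0,"spin":0},{"gripper":0.045,"tx":0,"ty":0,"tz":0,"spin":0},{"gripper":0.045,"tx":0,"ty":0,"tz":0,"spin":0}]' 20
python3 look.py scene 310 160 80 80 7 u; python3 look.py top 250 170 120 90 6 u2
```

```text
clock: 17.7
eef_pos: [469.2, 10.2, 76.7]
tcp_rot: [-3.142, 0.0, -0.111]
contact_force: [0.2, 0.8, 0.2]
opening: 0.531
[469.2  10.2  76.7] yaw -0.111 op 44.8 F [0.2 0.5 0.7] t 17.75
[469.2  10.2  76.7] yaw -0.111 op 45.1 F [-0.9  0.1  0.1] t 17.8
```

View pics/u.png

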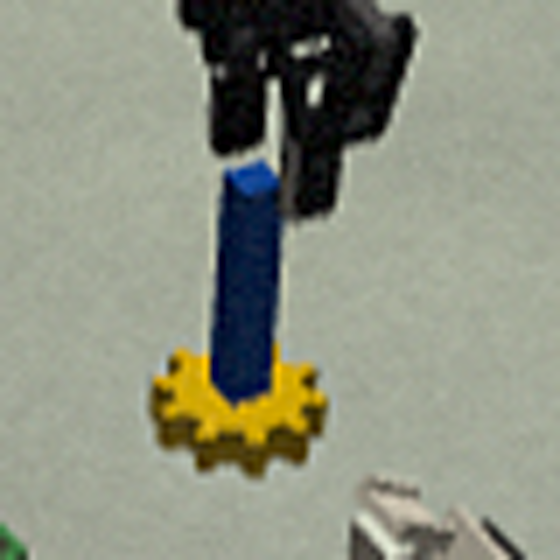

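View pics/u2.png

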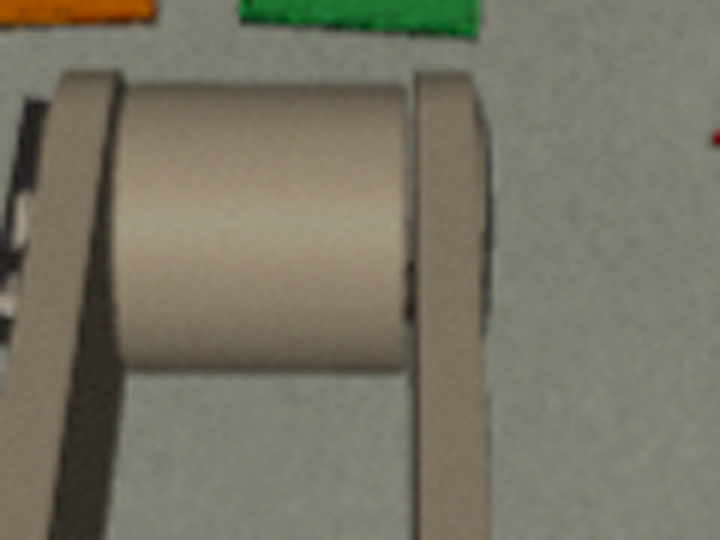

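The wheel stands upright and free, with its bar top at crop (250,175) and gear at (240,410). Next I'll measure its position and tooth phase.

```bash
cat > fits.py <<'E'
from rig import *
from fitm import *
import sys
z0=float(sys.argv[1]) if len(sys.argv)>1 else 0.
f=grab_frame("scene");s=sense();p=s["eef_pos"]
u=proj(f,[p[0],p[1],z0+9])[0]; x0,y0=int(u[0])-35,int(u[1])-28; sh=(70,56,x0,y0)
y=colour(f,sh,"yellow"); b=colour(f,sh,"blue")
n,l,st,c=cv2.connectedComponentsWithStats(cv2.dilate(y.astype(np.uint8),np.ones((2,2))));i=1+np.argmax(st[1:,4]);y=y&(l==i)
ys,xs=np.nonzero(y);print("yellow",len(xs))
# bar silhouette covers part of gear: mask out pixels near blue (weight 0)
w=1-cv2.dilate(b.astype(np.uint8),np.ones((5,5))).astype(float)
O=bl(y)
def cost(q):
    g=gear(10,q[2])+q[:2]
    return ((w*(cv2.GaussianBlur(prism(f,sh,g,z0,z0+18),(0,0),.7)-O))**2).sum()
best=None
g0=ray(f,(xs.mean()+x0,ys.mean()+y0),z0+12)[:2]
for ph in np.arange(0,.628,.157):
    q=np.array([*g0,ph]); r=minimize(cost,q,method="Nelder-Mead",options=dict(initial_simplex=q+np.vstack([np.zeros(3),np.diag([5,5,.12])]),maxiter=150))
    print(round(r.fun,1),np.round(r.x,2))
    if best is None or r.fun<best.fun: best=r
q=best.x
# bar top by blue bright face: centroid of bright blue
im=f["pixels"]; Y0,X0=y0-40,x0
H=cv2.cvtColor(im,cv2.COLOR_RGB2HSV)[Y0:y0+56,x0:x0+70].astype(int)
tb=(H[...,0]>100)&(H[...,0]<125)&(H[...,1]>130)&(H[...,2]>150); yy,xx=np.nonzero(tb)
if len(xx): print("bar top centroid ->",np.round(ray(f,(xx.mean()+x0,yy.mean()+Y0),z0+120)[:2],1),len(xx))
print("gear",np.round(q,3),"phase deg",np.degrees(q[2]) ,"TCP",np.round(p,1))
yaw=s["tcp_rot"][2];d=q[:2]-p[:2];print("tool dx %.1f dy %.1f"%(np.cos(yaw)*d[0]+np.sin(yaw)*d[1],np.sin(yaw)*d[0]-np.cos(yaw)*d[1]))
c=cv2.resize(im[y0-40:y0+56,x0:x0+70,::-1],None,fx=6,fy=6,interpolation=cv2.INTER_CUBIC)
for z in(z0,z0+18):
    g=gear(10,q[2])+q[:2];P=(proj(f,np.c_[g,np.full(len(g),z)])-[x0,y0-40]+.5)*6
    cv2.polylines(c,[P.astype(np.int32)],True,(255,0,255),1)
cv2.imwrite("pics/fits.png",c)
E
python3 fits.py
```

```text
yellow 267
6.0 [ 4.7306e+02  7.3600e+00 -1.1000e-01]
5.8 [472.4    6.44   0.52]
6.3 [471.92   5.8    0.53]
5.9 [472.61   6.58   0.53]
bar top centroid -> [473.4   9.9] 6
gear [472.404   6.443   0.523] phase deg 29.949084906966178 TCP [469.2  10.2  76.7]
tool dx 3.6 dy 3.4
```

View pics/fits.png

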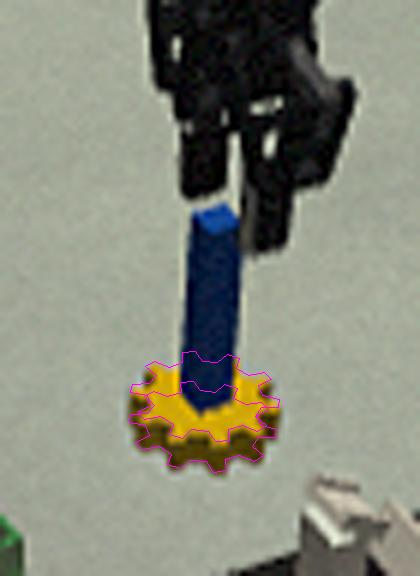

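The fit is good (6.0 residual): the wheel's tooth phase of −0.107 equals the tool yaw, so a tooth lies along the bar's flat axis. The scene camera shows a constant bias against the arm and top camera, about (−2,−4) mm. The wheel axis is therefore about 5 mm ahead of the TCP along tool x. Next is the master's pointer angle.

```bash
cat > ptr.py <<'E'
from fitm import *
import pickle,sys
def pointer(f,ax,off=(0,0),cam="top"):
    # sample brightness over directions around axis, at z=29, r 30..44 (beyond/over gear)
    im=cv2.GaussianBlur(f["pixels"],(0,0),.6).astype(float)
    th=np.radians(np.arange(-180,180,1.)); sc=[]
    for t in th:
        P=np.array([[ax[0]+off[0]+r*np.cos(t),ax[1]+off[1]+r*np.sin(t),29] for r in np.arange(16,34,1.5)])
        uv=proj(f,P).astype(np.float32)
        v=np.stack([cv2.remap(im[...,k],uv[:,:1],uv[:,1:],cv2.INTER_LINEAR)[:,0] for k in range(3)],1)
        sc.append((v.min(1)).mean())
    sc=np.array(sc); i=np.argmax(sc); w=np.clip(sc-.6*sc.max()-.4*np.median(sc),0,None)
    k=np.arange(i-15,i+16)%360; d=np.arange(-15,16)
    return th[i]+np.radians((w[k]*d).sum()/w[k].sum()),sc.max(),np.median(sc)
if __name__=="__main__":
    F=pickle.load(open("F.pkl","rb"))
    a,m,md=pointer(F["top"],(552.3,-219.7)); print("top",a,m,md)
    b,m,md=pointer(F["scene"],(550.1,-224.2)); print("scene",b,m,md)
    mt=ray(F["top"],(385.1,171.5),26);ms=ray(F["scene"],(260.7,189.1),19)
    print("mark dir top",np.arctan2(mt[1]+219.7,mt[0]-552.3),"scene",np.arctan2(ms[1]+224.2,ms[0]-550.1))
E
python3 ptr.py
```

```text
top -1.2135760128454998 137.5693359375 24.4122314453125
scene -1.18435329333444 157.70450846354166 42.92036946614583
mark dir top -0.18310023206290477 scene -0.14899285867975265
```

```bash
python3 -m inch '[{"gripper":0.045,"tx":0.005,"ty":0,"tz":0,"spin":0},{"gripper":0.045,"tx":0,"ty":0,"tz":0.010,"spin":0},{"gripper":0.045,"tx":0,"ty":0,"tz":0.010,"spin":0},{"gripper":0.03,"tx":0,"ty":0,"tz":0.009,"spin":0},{"gripper":0.01,"tx":0,"ty":0,"tz":0,"spin":0},{"gripper":0.01,"tx":0,"ty":0,"tz":0,"spin":0},{"gripper":0.01,"tx":0,"ty":0,"tz":0,"spin":0},{"gripper":0.01,"tx":0,"ty":0,"tz":0,"spin":0}]' 40
python3 look.py scene 310 130 80 110 6 v
```

```text
clock: 18.65
eef_pos: [474.3, 9.6, 47.9]
tcp_rot: [-3.142, -0.0, -0.111]
contact_force: [0.1, -0.6, -1.9]
opening: 0.207
[474.3   9.6  47.9] yaw -0.111 op 17.7 F [ 0.1  0.3 -1.3] t 18.7
```

View pics/v.png

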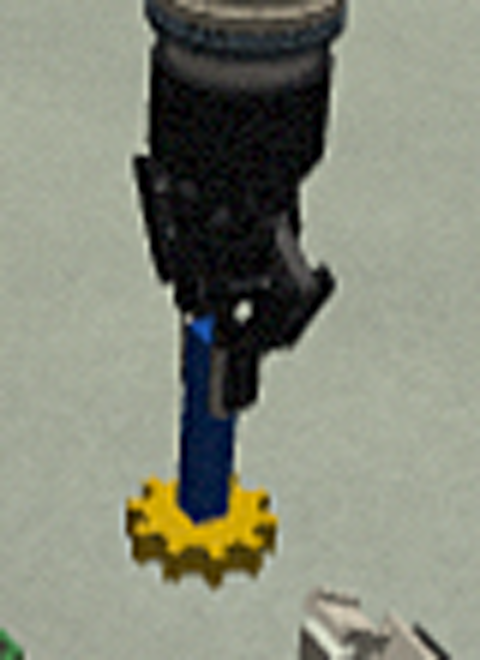

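Gripped at 17.7 mm. I'll refit the wheel's axis against the TCP.

```bash
python3 fits.py 0
```

```text
yellow 275
5.6 [ 4.7277e+02  4.2700e+00 -1.3000e-01]
5.4 [472.82   4.16   0.5 ]
5.5 [472.92   4.32   0.51]
5.6 [472.76   4.2    0.5 ]
bar top centroid -> [478.2   2.5] 4
gear [472.819   4.161   0.504] phase deg 28.875455429689964 TCP [474.3   9.7  47.9]
tool dx -0.9 dy 5.6
```

The wheel sits within about 1 mm of the TCP axis. The pointer is at −1.03 rad (top −1.03, scene −1.035). The master's teeth are at 0.335 + k·0.628, so a gap faces world angle 3.16. I'll bring the wheel there with tool yaw 0.02, a tooth pointing at the gap, and first stop 88 mm away.

```bash
python3 -m inch '[{"gripper":0.01,"tx":0,"ty":0,"tz":-0.010,"spin":-7.5},{"gripper":0.01,"tx":-0.0026,"ty":0.0385,"tz":0,"spin":0},{"gripper":0.01,"tx":-0.0026,"ty":0.0385,"tz":0,"spin":0},{"gripper":0.01,"tx":-0.0026,"ty":0.0385,"tz":0,"spin":0},{"gripper":0.01,"tx":-0.0026,"ty":0.0385,"tz":0,"spin":0},{"gripper":0.01,"tx":-0.0026,"ty":0.0385,"tz":0,"spin":0},{"gripper":0.01,"tx":-0.0026,"ty":0.0385,"tz":0,"spin":0},{"gripper":0.01,"tx":0,"ty":0,"tz":0,"spin":0}]'
python3 go.py 463.3 -221.5 52; python3 look.py scene 240 90 110 110 6 w;python3 look.py top 330 140 110 100 6 w2
```

```text
clock: 19.55
eef_pos: [463.8, -225.8, 58.2]
tcp_rot: [3.14, -0.002, 0.017]
contact_force: [0.0, 0.2, -1.6]
opening: 0.207
pos [ 463.8 -225.8   58.2] rot [ 3.1396e+00 -2.0000e-03  1.7200e-02] q6 1.1 F [ 0.   0.2 -1.6] t 19.55 op 17.7
tx -0.5 ty -4.4 tz 6.2 mm
[ 463.3 -223.8   57.9] yaw 0.017 op 17.4 F [-0.6  0.4 -1. ] t 19.6
[ 463.  -222.3   57.7] yaw 0.018 op 17.4 F [-0.1  0.6 -1.9] t 19.65
```

View pics/w.png

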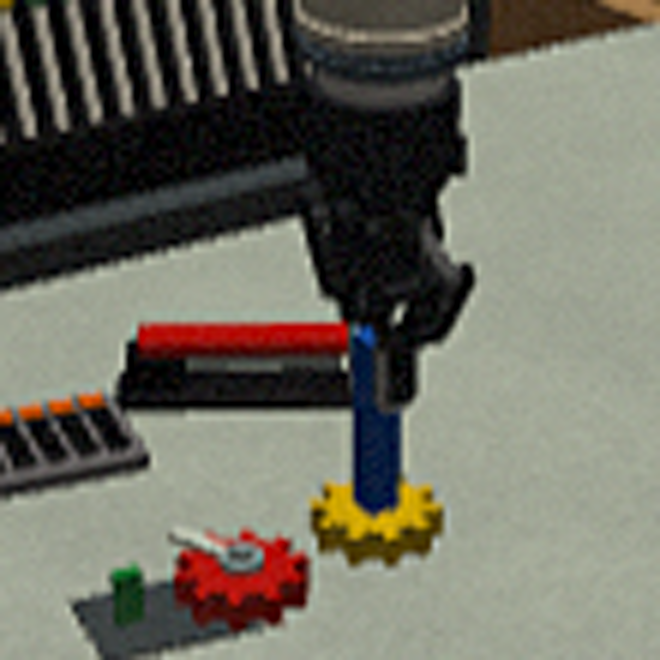

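View pics/w2.png

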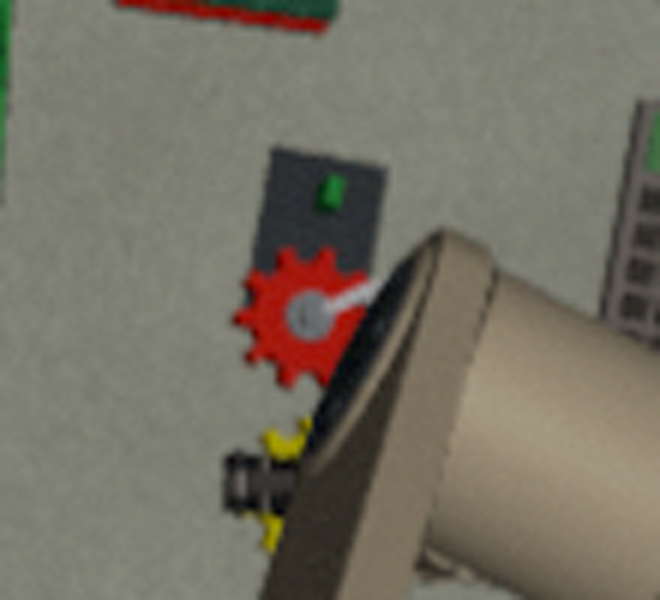

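```bash
python3 -m inch '[{"gripper":0.01,"tx":0,"ty":0,"tz":0.0055,"spin":0},{"gripper":0.01,"tx":0,"ty":0,"tz":0,"spin":0},{"gripper":0.01,"tx":0,"ty":0,"tz":0,"spin":0},{"gripper":0.01,"tx":0,"ty":0,"tz":0,"spin":0},{"gripper":0.01,"tx":0,"ty":0,"tz":0,"spin":0},{"gripper":0.01,"tx":0,"ty":0,"tz":0,"spin":0},{"gripper":0.01,"tx":0,"ty":0,"tz":0,"spin":0},{"gripper":0.01,"tx":0,"ty":0,"tz":0,"spin":0}]'
python3 fits.py 4.3
cat > m2.py <<'E'
from rig import *
from fitm import *
from ptr import pointer
F={"scene":grab_frame("scene")}
w={"scene":(45,40,255,165)}
m=colour(F["scene"],w["scene"],"red").astype(np.uint8)
n,l,st,c=cv2.connectedComponentsWithStats(m);i=1+np.argmax(st[1:,4]);m=(l==i).astype(np.uint8)
cs,_=cv2.findContours(m,cv2.RETR_EXTERNAL,cv2.CHAIN_APPROX_NONE);cv2.drawContours(m,cs,-1,1,-1)
r=fit_gear(F,{"scene":bl(m)},w,4,22,(550,-224));print("master scene",np.round(r.x,3),r.fun)
a,mx,_=pointer(F["scene"],(550.1,-224.2));print("pointer",a,"rel mark",a+.149,mx)
E
python3 m2.py
```

```text
clock: 20.45
eef_pos: [463.3, -221.6, 52.2]
tcp_rot: [3.142, -0.0, 0.02]
contact_force: [-1.4, 0.3, -2.0]
opening: 0.21
yellow 193
4.9 [ 4.6107e+02 -2.2810e+02  3.0000e-02]
9.7 [ 458.03 -229.78    0.49]
4.8 [ 461.05 -228.69    0.64]
4.9 [ 461.29 -228.49    0.65]
bar top centroid -> [ 464.4 -228.7] 2
gear [ 461.05  -228.688    0.637] phase deg 36.47420458437025 TCP [ 463.2 -221.6   52.2]
tool dx -2.3 dy 7.0
master scene [ 5.50702e+02 -2.24670e+02  3.09000e-01] 45.13188546944425
pointer -1.1847635729782409 rel mark -1.0357635729782408 158.99210611979166
```

View pics/fits.png

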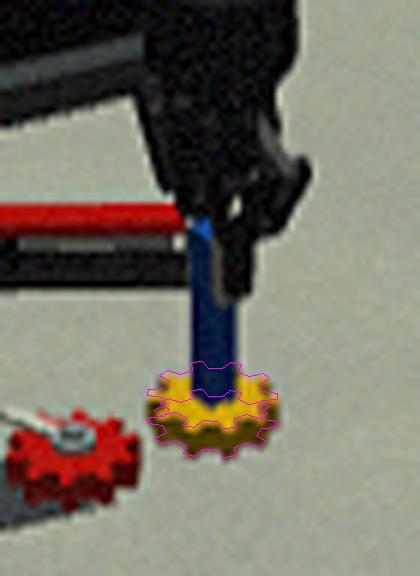

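Relative to the master, the scene camera puts the wheel at (−89.3,−4.1) mm, 89 mm away, and nearly in line. The arm and top camera give (−88,−1.8). I'll trim 1 mm toward +y and approach in small steps.

```bash
python3 -m inch '[{"gripper":0.01,"tx":0.004,"ty":-0.001,"tz":0,"spin":0},{"gripper":0.01,"tx":0.004,"ty":0,"tz":0,"spin":0},{"gripper":0.01,"tx":0.004,"ty":0,"tz":0,"spin":0},{"gripper":0.01,"tx":0.002,"ty":0,"tz":0,"spin":0},{"gripper":0.01,"tx":0.001,"ty":0,"tz":0,"spin":0},{"gripper":0.01,"tx":0.001,"ty":0,"tz":0,"spin":0},{"gripper":0.01,"tx":0.001,"ty":0,"tz":0,"spin":0},{"gripper":0.01,"tx":0,"ty":0,"tz":0,"spin":0}]'
python3 look.py scene 250 150 100 60 8 x;python3 look.py top 350 160 80 70 8 x2
```

```text
clock: 21.35
eef_pos: [480.2, -220.3, 52.1]
tcp_rot: [3.142, 0.0, 0.02]
contact_force: [-0.4, 0.4, -1.8]
opening: 0.206
[ 480.1 -220.3   52.1] yaw 0.02 op 17.7 F [-0.2 -0.8 -2. ] t 21.4
[ 480.1 -220.3   52.2] yaw 0.02 op 17.4 F [-0.1 -0.2 -2.7] t 21.45
```

View pics/x.png

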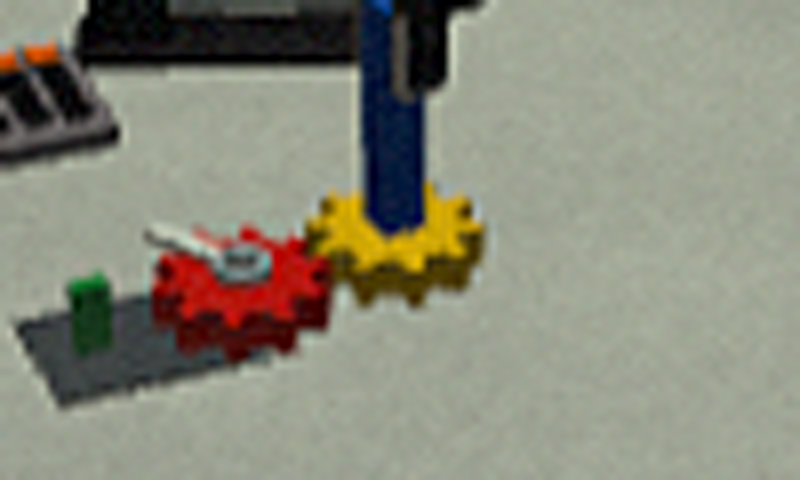

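View pics/x2.png

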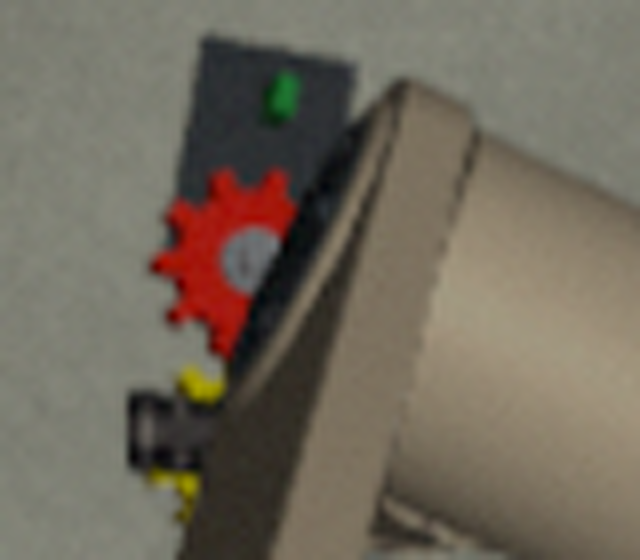

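The wheel's tooth now faces the gap, at scene crop (320,245). There's no contact force yet, so I'll go in by millimetres.

```bash
python3 -m inch '[{"gripper":0.01,"tx":0.001,"ty":0,"tz":0,"spin":0},{"gripper":0.01,"tx":0.001,"ty":0,"tz":0,"spin":0},{"gripper":0.01,"tx":0.001,"ty":0,"tz":0,"spin":0},{"gripper":0.01,"tx":0.001,"ty":0,"tz":0,"spin":0},{"gripper":0.01,"tx":0,"ty":0,"tz":0,"spin":0},{"gripper":0.01,"tx":0,"ty":0,"tz":0,"spin":0},{"gripper":0.01,"tx":0,"ty":0,"tz":0,"spin":0},{"gripper":0.01,"tx":0,"ty":0,"tz":0,"spin":0}]'
python3 look.py scene 250 150 100 60 8 y; python3 m2.py
```

```text
clock: 22.25
eef_pos: [483.8, -220.1, 52.0]
tcp_rot: [-3.141, 0.001, 0.02]
contact_force: [-4.4, -2.1, -2.7]
opening: 0.205
[ 483.8 -220.1   52. ] yaw 0.02 op 17.6 F [-3.6 -2.3 -1.8] t 22.3
master scene [ 5.50077e+02 -2.25313e+02  3.25000e-01] 44.79850103569856
pointer -1.2055337088642621 rel mark -1.0565337088642621 159.20589192708334
```

View pics/y.png

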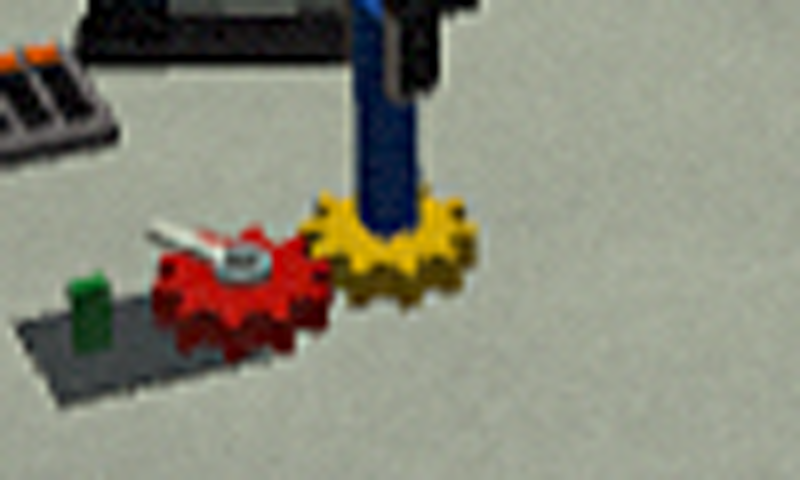

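Light contact, force (−4,−2) N: the tooth bears on the gap's +y flank. I'll turn the wheel 4° clockwise, which is also the drive direction, and ease in further.

```bash
python3 -m inch '[{"gripper":0.01,"tx":0,"ty":0,"tz":0,"spin":2},{"gripper":0.01,"tx":0,"ty":0,"tz":0,"spin":2},{"gripper":0.01,"tx":0.0005,"ty":0,"tz":0,"spin":0},{"gripper":0.01,"tx":0.0005,"ty":0,"tz":0,"spin":0},{"gripper":0.01,"tx":0.0005,"ty":0,"tz":0,"spin":0},{"gripper":0.01,"tx":0.0005,"ty":0,"tz":0,"spin":0},{"gripper":0.01,"tx":0,"ty":0,"tz":0,"spin":0},{"gripper":0.01,"tx":0,"ty":0,"tz":0,"spin":0}]'
python3 look.py scene 250 150 100 60 8 z; python3 m2.py
```

```text
clock: 23.15
eef_pos: [486.3, -220.3, 52.2]
tcp_rot: [-3.142, -0.0, -0.05]
contact_force: [-0.8, -0.9, -2.1]
opening: 0.209
[ 486.3 -220.3   52.2] yaw -0.05 op 17.2 F [ 0.1 -0.9 -2.2] t 23.2
master scene [ 5.49971e+02 -2.25609e+02  2.84000e-01] 48.53443646963261
pointer -1.2053242625440816 rel mark -1.0563242625440816 158.62174479166666
```

View pics/z.png

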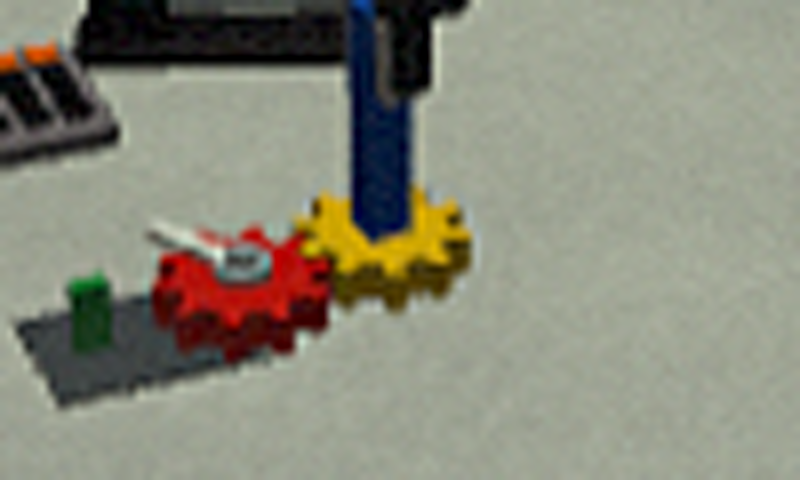

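Contact cleared. I'll go in another 1.5 mm.

```bash
python3 -m inch '[{"gripper":0.01,"tx":0.0005,"ty":0,"tz":0,"spin":0},{"gripper":0.01,"tx":0.0005,"ty":0,"tz":0,"spin":0},{"gripper":0.01,"tx":0.0005,"ty":0,"tz":0,"spin":0},{"gripper":0.01,"tx":0,"ty":0,"tz":0,"spin":0},{"gripper":0.01,"tx":0,"ty":0,"tz":0,"spin":0},{"gripper":0.01,"tx":0,"ty":0,"tz":0,"spin":0},{"gripper":0.01,"tx":0,"ty":0,"tz":0,"spin":0},{"gripper":0.01,"tx":0,"ty":0,"tz":0,"spin":0}]'
python3 fits.py 4.3; python3 m2.py
```

```text
clock: 24.05
eef_pos: [487.1, -220.2, 52.1]
tcp_rot: [-3.141, 0.001, -0.049]
contact_force: [-5.0, -0.2, 1.7]
opening: 0.206
yellow 183
17.7 [ 4.8306e+02 -2.2754e+02 -7.0000e-02]
18.7 [ 4.8058e+02 -2.2736e+02  3.8000e-01]
18.1 [ 482.02 -228.38    0.63]
18.2 [ 483.1  -228.      0.59]
bar top centroid -> [ 491.4 -226.1] 1
gear [ 4.83055e+02 -2.27539e+02 -7.20000e-02] phase deg -4.121584924700252 TCP [ 487.1 -220.2   52. ]
tool dx -3.7 dy 7.5
master scene [ 5.49523e+02 -2.25101e+02  3.31000e-01] 43.180781678666015
pointer -1.2055629211440735 rel mark -1.0565629211440735 157.99650065104166
```

View pics/fits.png

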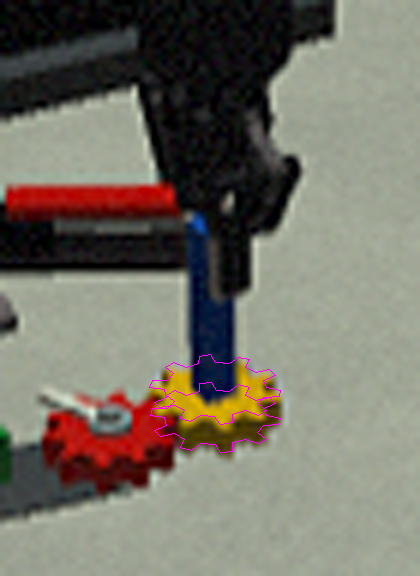

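There's 5 N straight back along x, with the pointer at −1.056. I'll firm the grip, back off 0.5 mm and turn 6° clockwise to see whether the master follows.

```bash
python3 -m inch '[{"gripper":0.01,"tx":-0.0005,"ty":0,"tz":0,"spin":0},{"gripper":0.01,"tx":0,"ty":0,"tz":0,"spin":2},{"gripper":0.01,"tx":0,"ty":0,"tz":0,"spin":2},{"gripper":0.01,"tx":0,"ty":0,"tz":0,"spin":2},{"gripper":0.01,"tx":0,"ty":0,"tz":0,"spin":0},{"gripper":0.01,"tx":0,"ty":0,"tz":0,"spin":0},{"gripper":0.01,"tx":0,"ty":0,"tz":0,"spin":0},{"gripper":0.01,"tx":0,"ty":0,"tz":0,"spin":0}]' 100
python3 m2.py; python3 look.py scene 250 150 100 60 8 aa
```

```text
clock: 24.95
eef_pos: [486.9, -220.1, 52.0]
tcp_rot: [-3.141, 0.001, -0.154]
contact_force: [-2.9, 4.2, -3.6]
opening: 0.199
master scene [ 5.50126e+02 -2.24250e+02  3.62000e-01] 46.97406612747347
pointer -1.1647388894079311 rel mark -1.0157388894079311 157.58919270833334
[ 487.  -220.2   52. ] yaw -0.154 op 17.1 F [-4.1  3.6 -3.4] t 25.05
```

View pics/aa.png

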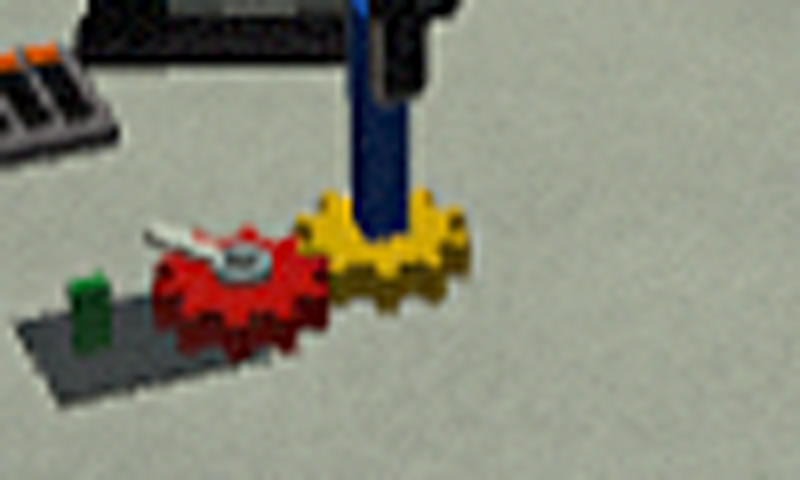

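The master followed, to −1.016, with a reaction of (−3,+4) N: the teeth are driving with only the drag load. I'll keep turning and ease inward slightly.

```bash
python3 -m inch '[{"gripper":0.01,"tx":0,"ty":0,"tz":0,"spin":4},{"gripper":0.01,"tx":0,"ty":0,"tz":0,"spin":4},{"gripper":0.01,"tx":0.0004,"ty":-0.0001,"tz":0,"spin":0},{"gripper":0.01,"tx":0.0004,"ty":-0.0001,"tz":0,"spin":0},{"gripper":0.01,"tx":0.0004,"ty":-0.0001,"tz":0,"spin":0},{"gripper":0.01,"tx":0,"ty":0,"tz":0,"spin":0},{"gripper":0.01,"tx":0,"ty":0,"tz":0,"spin":0},{"gripper":0.01,"tx":0,"ty":0,"tz":0,"spin":0}]' 100
python3 m2.py; python3 look.py scene 250 150 100 60 8 ab
```

```text
clock: 25.85
eef_pos: [487.0, -220.0, 51.9]
tcp_rot: [-3.141, 0.003, -0.294]
contact_force: [-6.7, 3.7, -0.9]
opening: 0.2
master scene [ 5.51379e+02 -2.24202e+02  5.13000e-01] 52.50604237338456
pointer -1.0112742386707172 rel mark -0.8622742386707172 148.77783203125
[ 487.  -220.    51.9] yaw -0.294 op 16.8 F [-6.8  3.8 -0.8] t 25.95
```

View pics/ab.png

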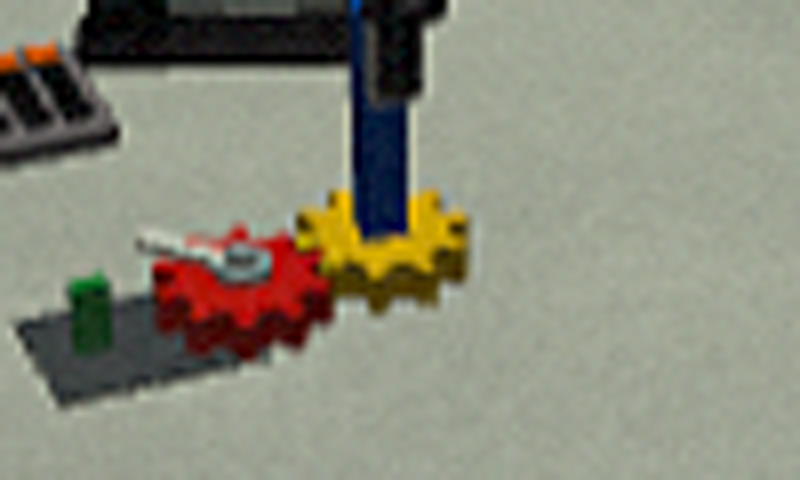

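The pointer is at −0.862, following one to one. The radial force is −6.7 N and x is blocked at 487, so the teeth are at full depth. I'll keep turning without pushing further.

```bash
python3 -m inch '[{"gripper":0.01,"tx":-0.0003,"ty":0,"tz":0,"spin":4},{"gripper":0.01,"tx":0,"ty":0,"tz":0,"spin":4},{"gripper":0.01,"tx":0,"ty":0,"tz":0,"spin":4},{"gripper":0.01,"tx":0,"ty":0,"tz":0,"spin":4},{"gripper":0.01,"tx":0,"ty":0,"tz":0,"spin":0},{"gripper":0.01,"tx":0,"ty":0,"tz":0,"spin":0},{"gripper":0.01,"tx":0,"ty":0,"tz":0,"spin":0},{"gripper":0.01,"tx":0,"ty":0,"tz":0,"spin":0}]' 100
python3 m2.py; python3 look.py scene 250 150 100 60 8 ac
```

```text
clock: 26.75
eef_pos: [487.5, -220.4, 52.0]
tcp_rot: [3.141, 0.001, -0.573]
contact_force: [-4.5, 2.1, -1.8]
opening: 0.198
master scene [ 5.50720e+02 -2.22514e+02  1.58000e-01] 53.903136109693214
pointer -0.748578830560797 rel mark -0.599578830560797 151.7041015625
[ 487.4 -220.4   52. ] yaw -0.573 op 17.0 F [-5.2  2.  -2.4] t 26.85
```

View pics/ac.png

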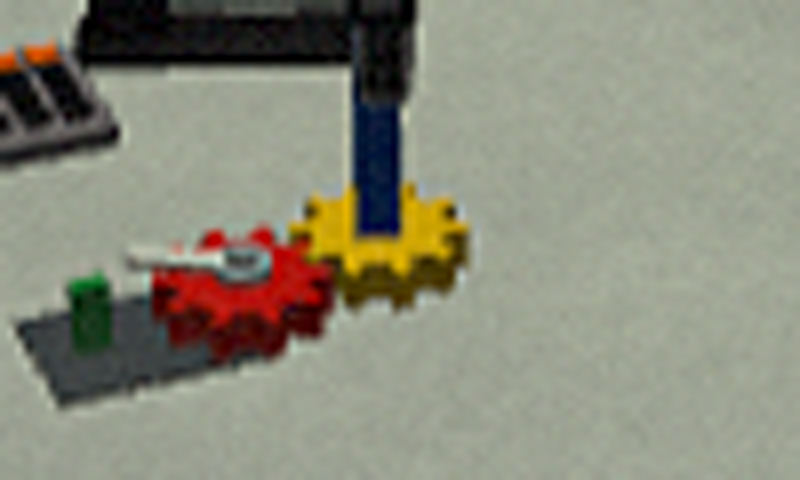

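```bash
python3 -m inch '[{"gripper":0.01,"tx":0,"ty":0,"tz":0,"spin":4},{"gripper":0.01,"tx":0,"ty":0,"tz":0,"spin":4},{"gripper":0.01,"tx":0,"ty":0,"tz":0,"spin":4},{"gripper":0.01,"tx":0,"ty":0,"tz":0,"spin":4},{"gripper":0.01,"tx":0,"ty":0,"tz":0,"spin":4},{"gripper":0.01,"tx":0,"ty":0,"tz":0,"spin":0},{"gripper":0.01,"tx":0,"ty":0,"tz":0,"spin":0},{"gripper":0.01,"tx":0,"ty":0,"tz":0,"spin":0}]' 100
python3 m2.py; python3 look.py scene 250 150 100 60 8 ad
```

```text
clock: 27.65
eef_pos: [487.2, -220.1, 52.1]
tcp_rot: [3.14, 0.001, -0.922]
contact_force: [-5.5, 3.3, -0.3]
opening: 0.195
master scene [ 5.50242e+02 -2.22220e+02 -2.10000e-02] 65.56477455278426
pointer -0.307949948411619 rel mark -0.158949948411619 140.05094401041666
[ 487.2 -220.1   52.1] yaw -0.922 op 16.4 F [-5.2  3.8 -0.2] t 27.75
```

View pics/ad.png

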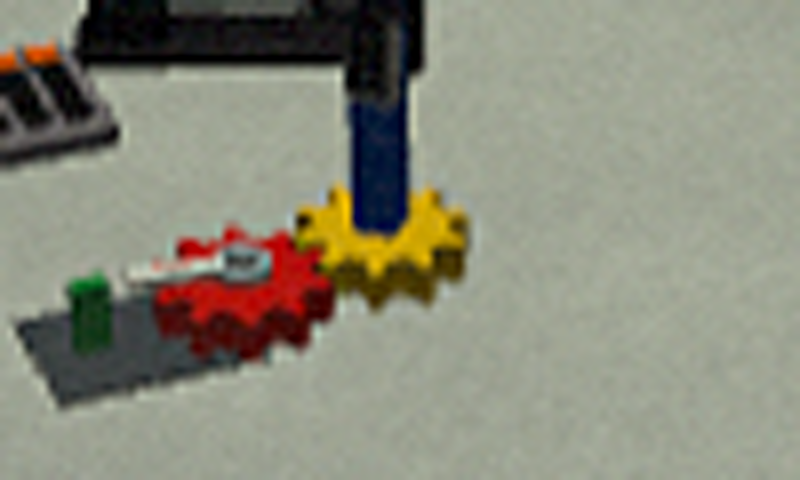

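```bash
python3 look.py top 350 155 70 60 9 ae
cat > mk.py <<'E'
from rig import *
from ptr import *
f=grab_frame("scene")
for off in [(0,0),(1,1),(-1,-1),(1,-1),(-1,1),(0,2)]:
    a,m,_=pointer(f,(550.1,-224.2),off);print(off,round(a,3),round(m))
for t in(-.5,-.35,-.25,-.15,-.05): print(t,np.round((proj(f,[550.1+45*np.cos(t),-224.2+45*np.sin(t),29])[0]-[250,150])*8))
print((proj(f,[550.1,-224.2,29])[0]-[250,150])*8, [np.round((proj(f,[550.1+62*np.cos(t),-224.2+62*np.sin(t),34])[0]-[250,150])*8) for t in(-.2,-.15,-.1)])
E
python3 mk.py
```

```text
[ 487.1 -220.1   52.1] yaw -0.922 op 16.5 F [-5.7  3.9 -0.1] t 27.8
(0, 0) -0.311 139
(1, 1) -0.37 140
(-1, -1) -2.341 141
(1, -1) -0.293 139
(-1, 1) -0.334 140
(0, 2) -0.39 141
-0.5 [121. 260.]
-0.35 [122. 269.]
-0.25 [124. 275.]
-0.15 [128. 281.]
-0.05 [132. 287.]
[237.12230471 255.81079368] [array([ 82., 276.]), array([ 85., 280.]), array([ 88., 284.])]
```

View pics/ae.png

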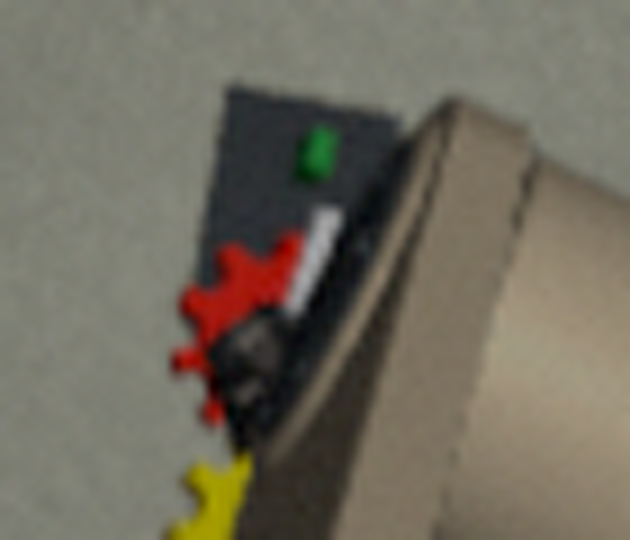

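The top picture shows the pointer direction at about −0.325 rad (from (297,300) to (328,215)) against the mark at −0.175, so about 0.15 rad is left. I'll turn 9° more.

```bash
python3 -m inch '[{"gripper":0.01,"tx":0,"ty":0,"tz":0,"spin":3},{"gripper":0.01,"tx":0,"ty":0,"tz":0,"spin":3},{"gripper":0.01,"tx":0,"ty":0,"tz":0,"spin":3},{"gripper":0.01,"tx":0,"ty":0,"tz":0,"spin":0},{"gripper":0.01,"tx":0,"ty":0,"tz":0,"spin":0},{"gripper":0.01,"tx":0,"ty":0,"tz":0,"spin":0},{"gripper":0.01,"tx":0,"ty":0,"tz":0,"spin":0},{"gripper":0.01,"tx":0,"ty":0,"tz":0,"spin":0}]' 100
python3 look.py scene 250 150 100 60 8 af;python3 look.py top 350 155 70 60 9 ag
```

```text
clock: 28.65
eef_pos: [488.1, -220.3, 52.2]
tcp_rot: [3.142, 0.0, -1.079]
contact_force: [-4.4, 3.6, -2.6]
opening: 0.199
[ 488.1 -220.4   52.2] yaw -1.079 op 16.8 F [-4.6  2.8 -1. ] t 28.7
[ 488.2 -220.3   52.2] yaw -1.079 op 16.7 F [-4.1  3.6 -1.5] t 28.75
```

View pics/af.png

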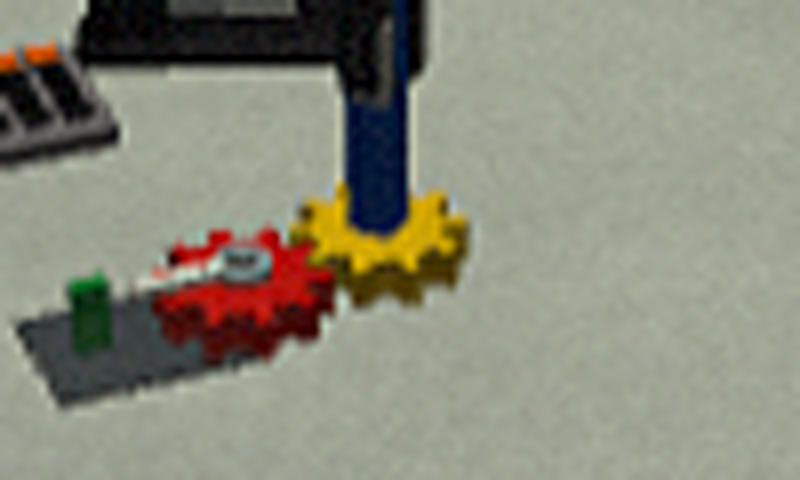

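View pics/ag.png

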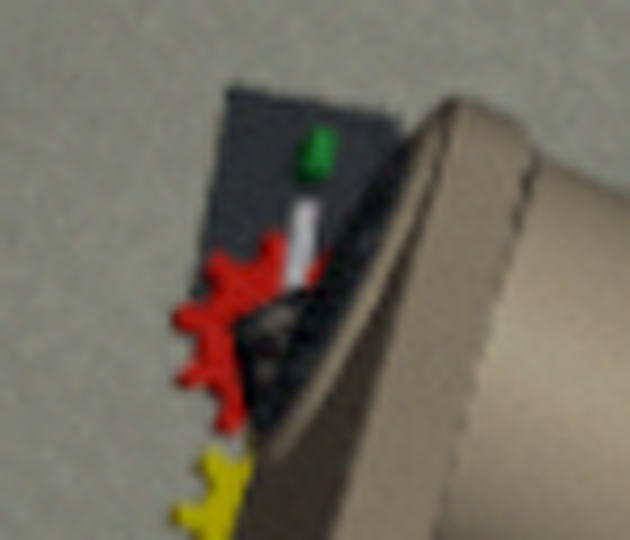

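The pointer lines up with the mark in both pictures; in the top crop the tip is at (307,205) and the mark at (320,150), seen from the hub at (285,338). I'll verify the axis distance with both gears in one camera, masking out the overlap.

```bash
cat > dist.py <<'E'
from rig import *
from fitm import *
f=grab_frame("scene");sh=(75,60,255,150)
z0=4.3;s=sense()
y=colour(f,sh,"yellow");b=colour(f,sh,"blue");r=colour(f,sh,"red")
y[:,:20]=False
O=bl(y);W=1-cv2.dilate((b|r).astype(np.uint8),np.ones((5,5))).astype(float)
W[:18]=0
def cost(q):
    g=gear(10,q[2])+q[:2]
    return ((W*(cv2.GaussianBlur(prism(f,sh,g,z0,z0+18),(0,0),.7)-O))**2).sum()
p=s["eef_pos"]
for ph in (s["tcp_rot"][2],s["tcp_rot"][2]+.1,s["tcp_rot"][2]-.1):
    q=np.array([p[0]-1,p[1]-6,ph]);o=minimize(cost,q,method="Nelder-Mead",options=dict(initial_simplex=q+np.vstack([np.zeros(3),np.diag([4,4,.1])]),maxiter=200))
    for c in((550.4,-224.3),(550.1,-224.2)): print(round(o.fun,1),np.round(o.x,2),"dist",round(np.hypot(*(o.x[:2]-c)),1))
q=o.x
c=cv2.resize(f["pixels"][150:210,255:330,::-1],None,fx=8,fy=8,interpolation=cv2.INTER_CUBIC)
for z in(z0,z0+18):
    g=gear(10,q[2])+q[:2];P=(proj(f,np.c_[g,np.full(len(g),z)])-[255,150]+.5)*8
    cv2.polylines(c,[P.astype(np.int32)],True,(255,0,255),1)
cv2.imwrite("pics/dist.png",c)
E
python3 dist.py
```

```text
2.4 [ 484.77 -229.97   -1.08] dist 65.9
2.4 [ 484.77 -229.97   -1.08] dist 65.6
2.4 [ 484.73 -229.94   -1.08] dist 65.9
2.4 [ 484.73 -229.94   -1.08] dist 65.6
2.5 [ 484.52 -229.96   -1.07] dist 66.1
2.5 [ 484.52 -229.96   -1.07] dist 65.8
```

View pics/dist.png

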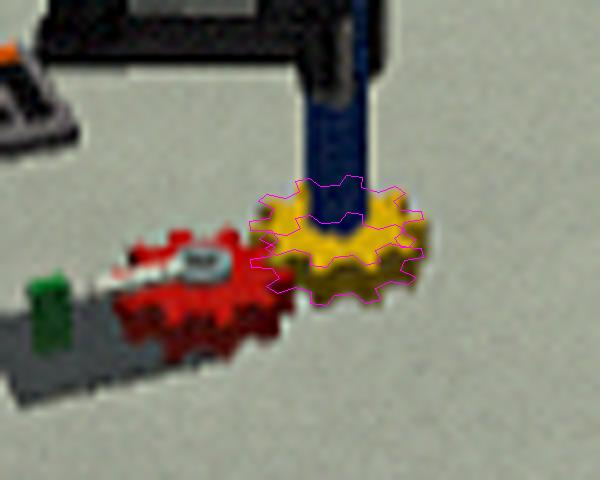

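The distance is about 65.8 by the scene fit and about 63 by arm and top camera, against a limit of 66.5. To be safe I'll ease inward 1 mm along the line of centres and watch the force.

```bash
python3 -m inch '[{"gripper":0.01,"tx":0.0002,"ty":-0.00045,"tz":0,"spin":0},{"gripper":0.01,"tx":0.0002,"ty":-0.00045,"tz":0,"spin":0},{"gripper":0.01,"tx":0,"ty":0,"tz":0,"spin":0},{"gripper":0.01,"tx":0,"ty":0,"tz":0,"spin":0},{"gripper":0.01,"tx":0,"ty":0,"tz":0,"spin":0},{"gripper":0.01,"tx":0,"ty":0,"tz":0,"spin":0},{"gripper":0.01,"tx":0,"ty":0,"tz":0,"spin":0},{"gripper":0.01,"tx":0,"ty":0,"tz":0,"spin":0}]' 100
python3 dist.py|head -1; python3 look.py top 350 155 70 60 9 ah
```

```text
clock: 29.6
eef_pos: [488.6, -220.2, 52.1]
tcp_rot: [3.141, 0.001, -1.079]
contact_force: [-6.5, 2.7, -0.5]
opening: 0.197
2.1 [ 486.   -229.28   -1.09] dist 64.6
[ 488.6 -220.2   52.2] yaw -1.079 op 16.9 F [-6.1  2.5 -0.6] t 29.7
```

```bash
python3 -m inch '[{"gripper":0.01,"tx":0,"ty":0,"tz":0,"spin":-1},{"gripper":0.01,"tx":0,"ty":0,"tz":0,"spin":-1},{"gripper":0.01,"tx":0.0002,"ty":-0.00045,"tz":0,"spin":0},{"gripper":0.01,"tx":0,"ty":0,"tz":0,"spin":0},{"gripper":0.01,"tx":0,"ty":0,"tz":0,"spin":0},{"gripper":0.01,"tx":0,"ty":0,"tz":0,"spin":0},{"gripper":0.01,"tx":0,"ty":0,"tz":0,"spin":0},{"gripper":0.01,"tx":0,"ty":0,"tz":0,"spin":0}]' 100
python3 dist.py|head -1; python3 look.py top 350 155 70 60 9 ai; python3 look.py scene 250 150 100 60 8 aj
```

```text
clock: 30.5
eef_pos: [488.8, -220.7, 52.2]
tcp_rot: [3.14, 0.0, -1.044]
contact_force: [-8.0, -0.6, 0.2]
opening: 0.197
1.8 [ 484.74 -230.16   -1.07] dist 65.9
[ 488.8 -220.7   52.2] yaw -1.044 op 16.7 F [-7.  -0.2  0.5] t 30.6
[ 488.7 -220.7   52.2] yaw -1.044 op 17.2 F [-7.4  0.1  0.6] t 30.65
```

View pics/ai.png

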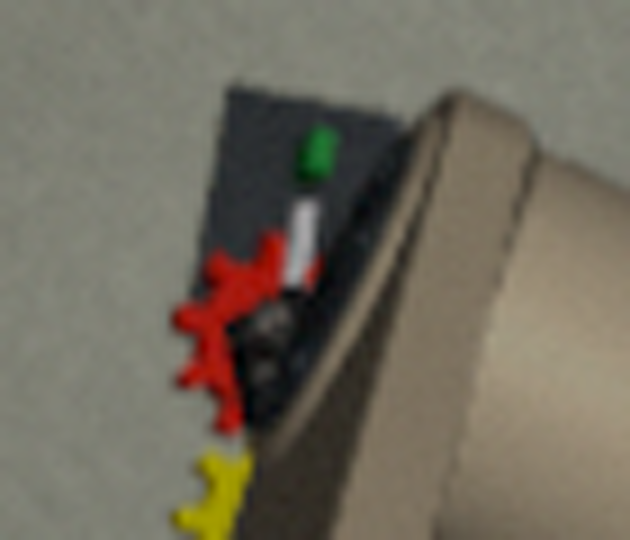

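View pics/aj.png

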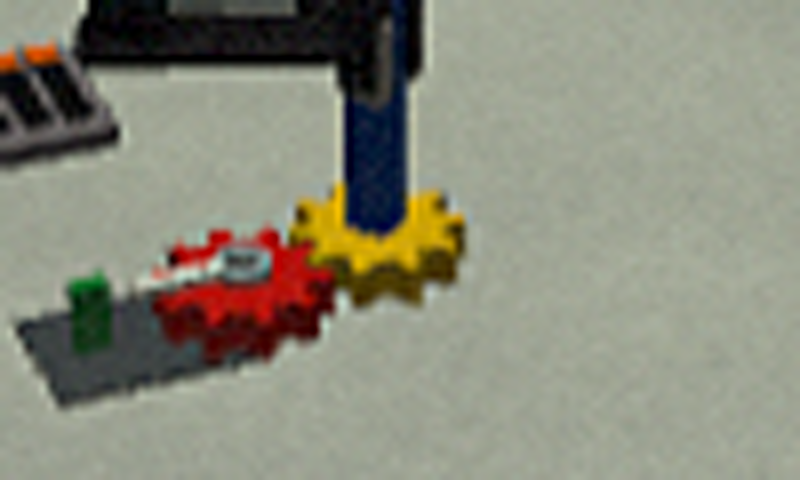

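The force is now purely radial (−7.5 N) with no tangential part: the tooth sits centred and bottomed in the gap, which is full mesh, and the pointer is on the mark. Now retreating straight along the line of centres.

```bash
python3 -m inch '[{"gripper":0.01,"tx":-0.0009,"ty":0.0018,"tz":0,"spin":0},{"gripper":0.01,"tx":-0.0014,"ty":0.0027,"tz":0,"spin":0},{"gripper":0.01,"tx":-0.0014,"ty":0.0027,"tz":0,"spin":0},{"gripper":0.01,"tx":-0.0023,"ty":0.0044,"tz":0,"spin":0},{"gripper":0.01,"tx":-0.0046,"ty":0.0089,"tz":0,"spin":0},{"gripper":0.01,"tx":-0.0046,"ty":0.0089,"tz":0,"spin":0},{"gripper":0.01,"tx":0,"ty":0,"tz":-0.02,"spin":0},{"gripper":0.01,"tx":0,"ty":0,"tz":-0.03,"spin":0}]' 100
python3 look.py top 340 150 90 80 7 ak; python3 look.py scene 250 110 100 100 7 al
```

```text
clock: 31.45
eef_pos: [454.1, -221.2, 101.3]
tcp_rot: [3.139, 0.003, -1.045]
contact_force: [0.8, -2.0, -1.3]
opening: 0.197
[ 457.4 -222.7  106.6] yaw -1.045 op 16.9 F [ 2.  -0.4  3.4] t 31.5
[ 458.  -223.   105.3] yaw -1.045 op 16.7 F [ 1.3 -0.5 -2.6] t 31.55
```

View pics/ak.png

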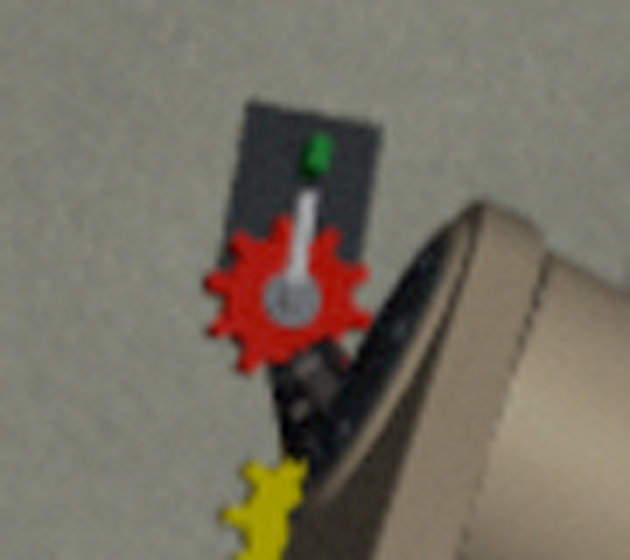

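View pics/al.png

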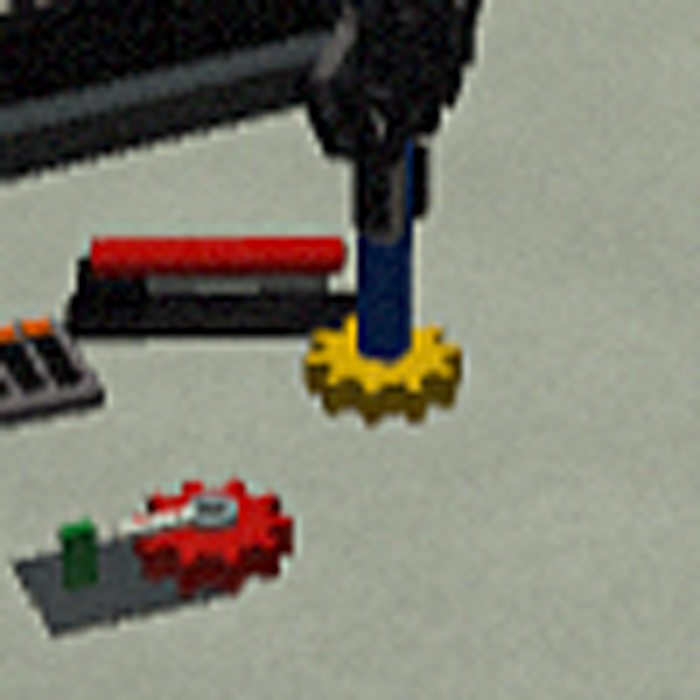

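The pointer is on the mark: hub (293,298), tip (308,190), mark (316,155) in the top crop, a difference of about 0.03 rad. The wheel is clear, so on to the green tray.

```bash
python3 go.py 659 -7 105; python3 -m inch '[{"gripper":0.01,"tx":-0.0123,"ty":-0.0403,"tz":0,"spin":0},{"gripper":0.01,"tx":-0.0123,"ty":-0.0403,"tz":0,"spin":0},{"gripper":0.01,"tx":-0.0123,"ty":-0.0403,"tz":0,"spin":0},{"gripper":0.01,"tx":-0.0123,"ty":-0.0403,"tz":0,"spin":0},{"gripper":0.01,"tx":-0.0123,"ty":-0.0403,"tz":0,"spin":0},{"gripper":0.01,"tx":-0.0123,"ty":-0.0403,"tz":0,"spin":0},{"gripper":0.01,"tx":-0.0123,"ty":-0.0403,"tz":0,"spin":0},{"gripper":0.01,"tx":0,"ty":0,"tz":0,"spin":0}]' 100
python3 go.py 659 -7 56;python3 look.py scene 230 150 120 120 6 am
```

```text
pos [ 458.  -223.   105.3] rot [-3.1386 -0.0046 -1.0448] q6 2.16 F [ 1.3 -0.5 -2.6] t 31.55 op 16.7
tx -85.9 ty -282.3 tz 0.3 mm
clock: 32.35
eef_pos: [660.0, -2.1, 101.5]
tcp_rot: [-3.139, -0.0, -1.042]
contact_force: [0.4, 0.4, -1.8]
opening: 0.198
pos [660.   -2.1 101.5] rot [-3.1390e+00 -3.0000e-04 -1.0415e+00] q6 2.61 F [ 0.4  0.4 -1.8] t 32.35 op 16.9
tx 3.7 ty 3.4 tz 45.5 mm
[657.8  -4.  101.1] yaw -1.042 op 16.7 F [ 0.1  0.5 -1.2] t 32.4
```

View pics/am.png

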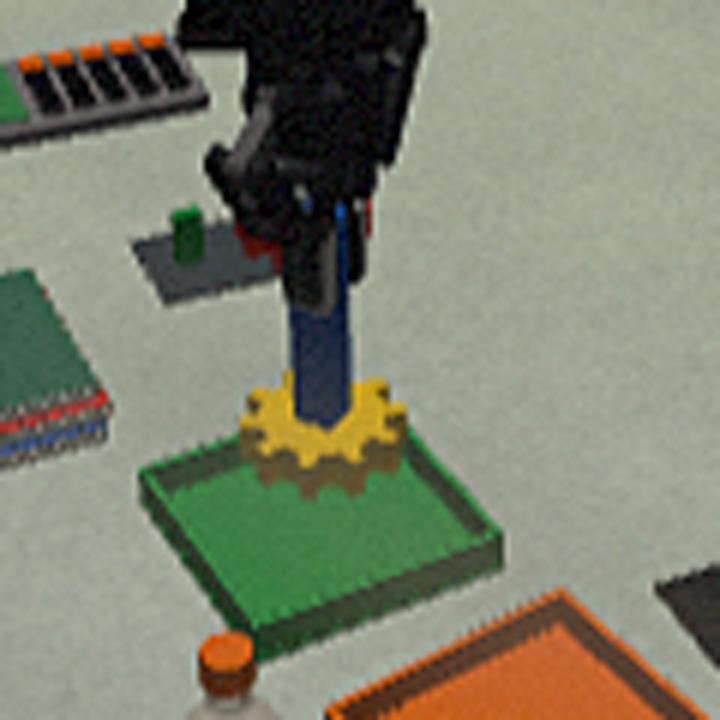

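```bash
python3 -m inch '[{"gripper":0.01,"tx":0.002,"ty":0.002,"tz":0.011,"spin":0},{"gripper":0.01,"tx":0,"ty":0,"tz":0.011,"spin":0},{"gripper":0.01,"tx":0,"ty":0,"tz":0.011,"spin":0},{"gripper":0.01,"tx":0,"ty":0,"tz":0.010,"spin":0},{"gripper":0.01,"tx":0,"ty":0,"tz":0.0015,"spin":0},{"gripper":0.01,"tx":0,"ty":0,"tz":0.0015,"spin":0},{"gripper":0.01,"tx":0,"ty":0,"tz":0,"spin":0},{"gripper":0.01,"tx":0,"ty":0,"tz":0,"spin":0}]' 60
python3 look.py scene 230 150 120 120 6 an
```

```text
clock: 33.2
eef_pos: [656.9, -8.4, 56.7]
tcp_rot: [-3.141, -0.0, -1.044]
contact_force: [0.1, 0.3, -1.7]
opening: 0.199
[656.9  -8.4  56.7] yaw -1.044 op 16.9 F [ 0.5 -0.5 -1.7] t 33.25
```

View pics/an.png

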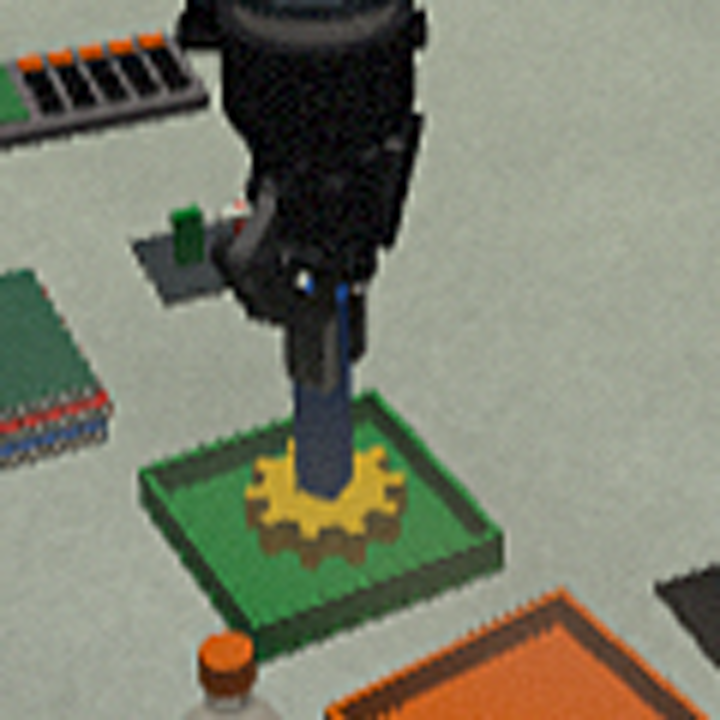

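The wheel is well centred in the tray. I'll lower the last few millimetres by feel.

```bash
python3 -m inch '[{"gripper":0.01,"tx":0,"ty":0,"tz":0.001,"spin":0},{"gripper":0.01,"tx":0,"ty":0,"tz":0.001,"spin":0},{"gripper":0.01,"tx":0,"ty":0,"tz":0.001,"spin":0},{"gripper":0.01,"tx":0,"ty":0,"tz":0.001,"spin":0},{"gripper":0.01,"tx":0,"ty":0,"tz":0.0005,"spin":0},{"gripper":0.01,"tx":0,"ty":0,"tz":0,"spin":0},{"gripper":0.01,"tx":0,"ty":0,"tz":0,"spin":0},{"gripper":0.01,"tx":0,"ty":0,"tz":0,"spin":0}]' 40
```

```text
clock: 34.05
eef_pos: [656.6, -8.4, 51.7]
tcp_rot: [-3.142, -0.0, -1.045]
contact_force: [0.2, 0.4, -1.8]
opening: 0.197
```

```bash
python3 -m inch '[{"gripper":0.01,"tx":0,"ty":0,"tz":0.0007,"spin":0},{"gripper":0.01,"tx":0,"ty":0,"tz":0.0007,"spin":0},{"gripper":0.01,"tx":0,"ty":0,"tz":0.0007,"spin":0},{"gripper":0.01,"tx":0,"ty":0,"tz":0,"spin":0},{"gripper":0.01,"tx":0,"ty":0,"tz":0,"spin":0},{"gripper":0.01,"tx":0,"ty":0,"tz":0,"spin":0},{"gripper":0.01,"tx":0,"ty":0,"tz":0,"spin":0},{"gripper":0.01,"tx":0,"ty":0,"tz":0,"spin":0}]' 40
```

```text
clock: 34.85
eef_pos: [656.7, -8.5, 50.0]
tcp_rot: [-3.141, -0.0, -1.044]
contact_force: [-1.0, -1.3, 5.6]
opening: 0.195
```

Landed, with +5.6 N. I'll ease off and let go gradually.

```bash
python3 -m inch '[{"gripper":0.0165,"tx":0,"ty":0,"tz":-0.0008,"spin":0},{"gripper":0.0172,"tx":0,"ty":0,"tz":0,"spin":0},{"gripper":0.018,"tx":0,"ty":0,"tz":0,"spin":0},{"gripper":0.019,"tx":0,"ty":0,"tz":0,"spin":0},{"gripper":0.022,"tx":0,"ty":0,"tz":0,"spin":0},{"gripper":0.03,"tx":0,"ty":0,"tz":0,"spin":0},{"gripper":0.045,"tx":0,"ty":0,"tz":0,"spin":0},{"gripper":0.05,"tx":0,"ty":0,"tz":0,"spin":0}]' 20
python3 look.py scene 230 150 120 120 6 ao
```

```text
clock: 35.65
eef_pos: [656.5, -8.4, 50.4]
tcp_rot: [-3.142, -0.0, -1.044]
contact_force: [-0.9, 0.2, -0.5]
opening: 0.586
[656.5  -8.4  50.4] yaw -1.044 op 50.2 F [0.2 0.1 0.3] t 35.7
```

View pics/ao.png

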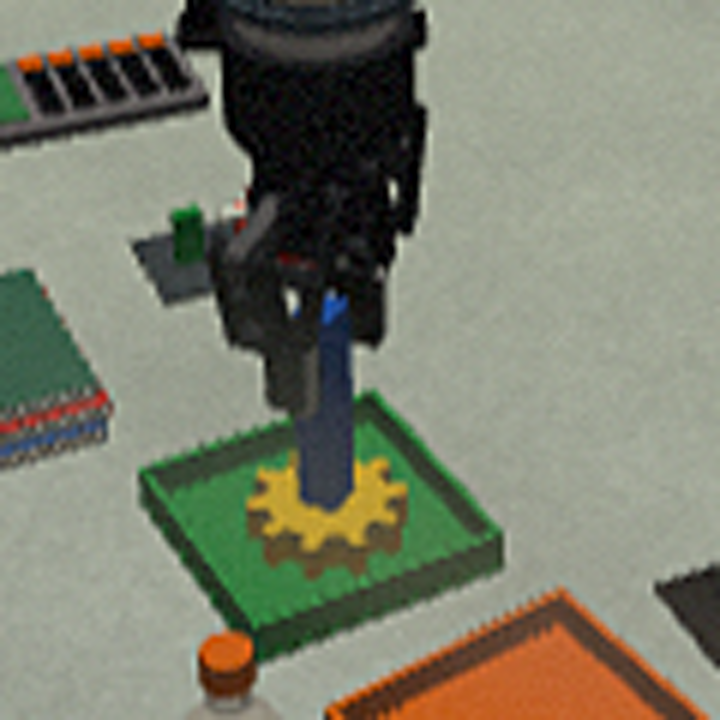

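The wheel stands free and the fingers are clear of it. Now straight up and away, then a final check of everything.

```bash
python3 -m inch '[{"gripper":0.055,"tx":0,"ty":0,"tz":-0.01,"spin":0},{"gripper":0.055,"tx":0,"ty":0,"tz":-0.02,"spin":0},{"gripper":0.055,"tx":0,"ty":0,"tz":-0.03,"spin":0},{"gripper":0.055,"tx":0,"ty":0,"tz":-0.04,"spin":0},{"gripper":0.055,"tx":0,"ty":0,"tz":-0.04,"spin":0},{"gripper":0.055,"tx":0.04,"ty":0.023,"tz":0,"spin":0},{"gripper":0.055,"tx":0.04,"ty":0.023,"tz":0,"spin":0},{"gripper":0.055,"tx":0.04,"ty":0.023,"tz":0,"spin":0}]'
python3 -m inch '[{"gripper":0.055,"tx":0.04,"ty":0.023,"tz":0,"spin":0},{"gripper":0.055,"tx":0.04,"ty":0.023,"tz":0,"spin":0},{"gripper":0.055,"tx":0.04,"ty":0.023,"tz":0,"spin":0},{"gripper":0.055,"tx":0.04,"ty":0.023,"tz":0,"spin":0},{"gripper":0.055,"tx":0.04,"ty":0.023,"tz":0,"spin":0},{"gripper":0.055,"tx":0.04,"ty":0.023,"tz":0,"spin":0},{"gripper":0.055,"tx":0,"ty":0,"tz":0,"spin":0},{"gripper":0.055,"tx":0,"ty":0,"tz":0,"spin":0}]'
python3 look.py scene 0 0 640 400 1 fin_s; python3 look.py top 0 0 640 400 1 fin_t
python3 - <<'E'
import cv2
t=cv2.imread("pics/fin_t.png");cv2.imwrite("pics/fin_c.png",cv2.resize(t[115:235,280:440],None,fx=5,fy=5,interpolation=cv2.INTER_CUBIC))
E
```

```text
clock: 36.5
eef_pos: [657.4, -148.0, 192.0]
tcp_rot: [-3.14, -0.001, -1.043]
contact_force: [1.0, -0.2, 0.2]
opening: 0.643
clock: 37.3
eef_pos: [657.8, -424.7, 190.5]
tcp_rot: [-3.141, 0.0, -1.047]
contact_force: [-0.5, 0.1, 0.2]
opening: 0.646
[ 658.1 -423.4  190.6] yaw -1.045 op 55.1 F [-0.2  0.5  0.1] t 37.35
[ 658.4 -422.6  190.7] yaw -1.044 op 55.1 F [-0.5  0.   0.7] t 37.4
```

View pics/fin_s.png

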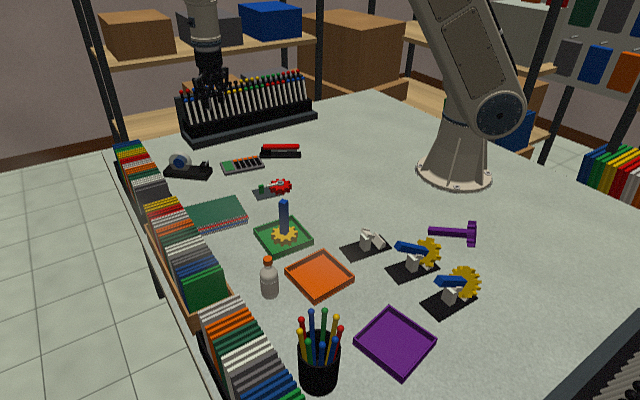

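View pics/fin_t.png

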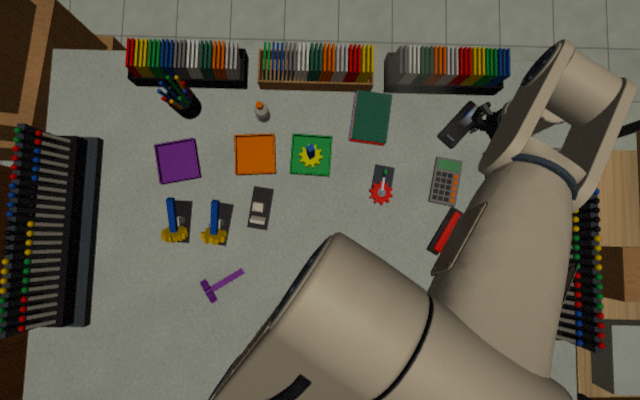

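View pics/fin_c.png

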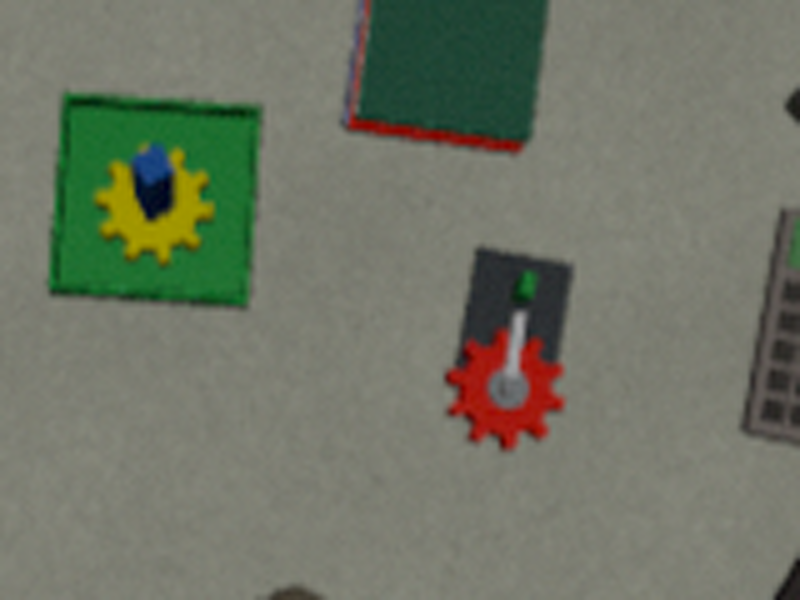

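The final pictures show the 10-tooth wheel upright in the middle of the green tray, at top crop (153,205). The pointer, from hub (509,388) to tip (519,312), lines up with the mark at (526,286), within about 0.04 rad. Everything else is where it was, and the gripper is free at z≈190 with no force on it.

```bash
python3 -c "
from rig import *
print(sign_off())"
```

```text
the job is handed in; nothing more can be done
None
```

The job is handed in: the ten-tooth wheel stands upright and released in the green tray, and the pointer is on the green mark. I had no verdict back, so everything below is from my own pictures and force readings.

**What I did**
- **Choosing the wheel:** I took the wheel at top (257,205); tooth spacing, silhouette fit and the networks all agreed on ten teeth.
- **Standing it up:** the tool can't tilt, so I pinched only the tip of the bar, lifted it square out of its cradle and eased the grip until it swung upright. I stood it on the open counter and let go.
- **Meshing and turning:** I re-gripped it, brought a tooth into a gap of the master and turned the master from about −1.03 rad to the mark through the wheel. Then I retreated along the line of centres and placed the wheel.

**Last checks**
- **Wheel and pointer:** the wheel is near the middle of the tray, and the pointer is within about 0.04 rad of the mark.
- **Forces:** the highest wrist reading in mesh was about 8 N, against the 25 N limit. The force on the master itself isn't reported.
- **Other things:** the other two wheels and the bystanders look unmoved in both cameras, and no force shows on the robot. It was handed in at about 37 s of 64 s.

**Checks that disagreed**
- **Finger height:** the fingertips appeared about 35–40 mm higher in the pictures than the reported tool point, so I set grip heights by sight and touch.
- **Closing on the bar tip:** the first try missed (the jaws closed above the bar); the second, 7 mm lower, held.
- **Mesh distance:** the scene camera gave about 65–66 mm between axes; the arm and top camera gave about 62–63 mm. Both are under the 66.5 mm limit. The purely radial contact force fits full depth.

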